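# Load the carving blanks and latch the keeper bar

## Robot

A 7-joint arm with a two-finger parallel gripper is mounted at the origin on the work surface. World frame = base frame: x ahead of the robot, y to its left, z up, the work surface at z = 0. Lengths are in m, angles in rad, forces in N, time in s.
With the tool pointing down it reaches from about 0.375 to 0.925 m from the base axis. Payload 3.1 kg.
Tool frame: the origin (TCP) lies midway between the tips of the shut fingers; the grasp point (between the pads) lies grip_depth behind it (grip_depth is the distance from the TCP to the grasp point, in m); z points along the fingers, y is the line along which they close (so a half turn about z gives the same grasp; the last joint's range is limited). The gripper opens to 85 mm and grips with 20 to 120 N. Pads are 22 mm wide; open, the fingers measure 114 mm over their backs; the gripper's body (76 mm by 85 mm) begins 54 mm behind the grasp point. The pads swing forward as they close: fully open they stand 13 mm farther back than shut.
Start: joints at [-1.258, 0.383, 0.044, 1.598, -0.018, 1.161, -0.05], TCP at [0.26, 0.596, 0.231] pointing down, gripper open.
Joint ranges: [-2.61, 2.61], [-0.41, 2.15], [-1.48, 1.57], [0, 2.5], [-1.57, 4.71], [0.05, 1.97], [-2.85, 2.85]. Speed limits (rad/s): [2.79, 2.79, 3.14, 3.14, 3.14, 3.14, 3.14].

## Interface

Orientations are given as a unit quaternion [w, x, y, z].
In Python, from station import * gives the robot as it stands.
- The arm moves only by the tool arm_command, never from a script. Its arguments are lists of equal length, an entry for each row: "claw": the closure, from 0 (fully open) to 1 (shut); "offset": the shift along the tool's x, y, z normalised to -1 to 1, where 1 is 0.1 m, a list of three; "spin": the turn about the tool's z normalised to -1 to 1, where 1 is 60 degrees. A call has 1 to 20 rows; each row shifts and turns the commanded pose from where the row before left it, along the tool's axes as they then stand; what a row does not reach is not made up. A row lasts 1/10 s, in which the tool goes at most 50 mm and 8.59 degrees, less where a joint would pass 70% of its speed; a pose out of reach is approached as far as the arm can. A call with a number of a shift or a turn outside -1 to 1 is refused whole. A call with a gripper value outside its range is refused whole. The fingers move at their own pace and stop on an object; "force" is the grip in N (left out, the last holds). Time passes only in rows, so rows that do not move let the fingers close. It gives the time, the measured TCP pose, the force, the opening and the grip force at its end, in the units of the state.
- get_obs(): the state, without advancing time (a new reading comes with each control period).
- get_image(name): name is "side" or "top" or "wrist"; returns a dict with "color" (400x640x3 uint8, red, green, blue), "depth" (400x640 float32, m along the optical axis (not along the pixel's ray), 0 where there is no reading), "intrinsics" (3x3 intrinsics, pixels), "world_from_camera" (4x4, takes a point from camera to world coordinates); the wrist camera has in their place "T_tool_cam" (4x4, takes a point from camera to tool coordinates, whose origin is the TCP and whose axes are the flange's). Camera axes: x right, y down, z forward; pixel columns grow to the right and rows downward; lengths in m; the calibration is good to about 2 mm. A picture is of the moment at which its call begins: read the wrist's pose just before it.
- sign_off(): hands the job in; it is judged then, once.
Trained networks look in a picture, given as the dict that the camera call returned (one of the last four; its "shot" number tells which), for a name from the list of things; names that differ only in an ending like _2 or _b are one class to them, and where a whole thing is asked for, a point or a joint stands for the part that bears it (a point fixed in the world has none). Each returns a list of dicts, best first, with "p" (0 to 1); they miss things now and then, are a little off and sometimes report something else, mostly with a low value. They report only what shows in the picture. A call takes as long as a camera call. They do not tell look-alikes from the thing itself.
- recognise(query, picture): "at" ([column, row] in pixels, amid what is visible of it).
- outline_of(query, picture): "region" (400x640 bool, what is visible of it) and "at" ([column, row] in pixels, amid what is visible of it).
- spot_point(query, picture): "at" ([column, row] in pixels: a listed point, or the origin of a listed thing).
The state is a dict: "clock": time; "qpos": joint angles; "dq": joint speeds; "joint_efforts": joint torques, N m; "ee_pos": TCP position; "tool_rot": TCP orientation; "force": force on the tool from outside, world axes, zero at the start; "torque": the same for the moment, N m; "finger_gap": finger opening in m; "gripper_force": force on a finger pad.
Only numpy, scipy, OpenCV 4.12 (cv2) and the standard library are available. Lean on these libraries where they do the work, as an engineer would, in place of code of your own. Each camera call takes 0.05 s, during which the arm holds its last target. There are 200 camera calls.

## Task

Get the batch of sawn animal blanks ready to carry to the sander: swing the keeper bar well out of the way, then stand every blank crosswise in the tray's channel in one straight row and push the row firmly along until you feel it come up solid against the metal end stop, with no gaps. Only then swing the keeper bar back over them until it is fully home in its catch. If a blank gets knocked out of place, put it right again, and leave the two finished carvings where they stand.

Things in the scene. Friction and masses are not known exactly. Their poses are not given: they have to be found in the camera images.
- tray: fixed plywood tray, 100 (x) by 340 mm (y), origin under its middle. On its 8 mm thick floor two dark wooden lips along y, 12 mm high, 10 thick, 58 mm apart inside, form a channel for a row of blanks, each with its 52 mm length across it (heads to either side). End stop at the channel's +y end, face at tray y = +90 mm; bar pivot post at y = +140; channel free for 235 mm from the stop
- stop_face (a point): on the tray floor (8 mm above the table) at the foot of the end stop's face, mid-channel; axes as the tray's: the row runs from here along -y, the first blank's centre 17 mm from here, each next 34 mm further
- stop: fixed aluminium end stop of the row, 54 mm wide (x), 14 mm thick, 34 mm high above the tray floor; origin at the foot of the face that looks to -y, as point stop_face
- keeper (a joint): angle (rad) of the aluminium keeper bar, 305 x 16 x 10 mm, swinging level on an upright pivot, underside 62 mm above the table (6 mm over standing blanks). 0 = over the row, tip in the catch, at the end of its travel; grows to 1.9 as the tip swings out to the tray's -x side (clockwise from above). Stiff: about 1 N at the knob moves it, it stays where left
- keeper_knob (a point): grip point on the axis of the red upright knob on the keeper bar: cylinder 20 mm diameter, 36 mm tall, from 72 to 108 mm above the table (this point at 96 mm), 170 mm from the pivot
- tray_hinge (a point): pivot axis of the keeper bar, 62 mm above the table; the closed bar points from here along the tray's -y
- catch (a point): middle of the dark steel catch for the bar's tip: on a post at tray y = -155 mm, 36 mm wide (x), 20 mm along y, up to 83 mm above the table, its mouth open to the tray's -x side
- carved_pig: finished carving of pale wood, a four-legged animal about 60 mm long, 22 mm wide, 45 mm tall; origin at the centre of its underside; not to be moved
- carved_dog: second finished carving, slightly darker with brown ears, same size and origin; not to be moved
- blank1: loose sawn wooden animal blank, 52 mm long (x), 34 wide (y), about 60 g, on two legs with an arch between; 48 mm tall at the raised head (20 mm long, at its -x end, two dark dots on top), 40 mm at the back; flat vertical nose and rump ends at x = -26, +26 mm to grip it by; origin: centre of its underside. 4 or 5 blanks are present
- blank2: loose sawn wooden animal blank, 52 mm long (x), 34 wide (y), about 60 g, on two legs with an arch between; 48 mm tall at the raised head (20 mm long, at its -x end, two dark dots on top), 40 mm at the back; flat vertical nose and rump ends at x = -26, +26 mm to grip it by; origin: centre of its underside. 4 or 5 blanks are present
- blank3: loose sawn wooden animal blank, 52 mm long (x), 34 wide (y), about 60 g, on two legs with an arch between; 48 mm tall at the raised head (20 mm long, at its -x end, two dark dots on top), 40 mm at the back; flat vertical nose and rump ends at x = -26, +26 mm to grip it by; origin: centre of its underside. 4 or 5 blanks are present
- blank4: loose sawn wooden animal blank, 52 mm long (x), 34 wide (y), about 60 g, on two legs with an arch between; 48 mm tall at the raised head (20 mm long, at its -x end, two dark dots on top), 40 mm at the back; flat vertical nose and rump ends at x = -26, +26 mm to grip it by; origin: centre of its underside. 4 or 5 blanks are present
- blank5: loose sawn wooden animal blank, 52 mm long (x), 34 wide (y), about 60 g, on two legs with an arch between; 48 mm tall at the raised head (20 mm long, at its -x end, two dark dots on top), 40 mm at the back; flat vertical nose and rump ends at x = -26, +26 mm to grip it by; origin: centre of its underside. 4 or 5 blanks are present
Things that resemble listed ones, but are neither listed nor needed, are in the scene too. What is shaped like the blank3 but yellow is not meant.

How it is judged:
On the way, in this order (a step that is already met when the one before it is completed fails the run):
1. with the keeper bar swung out (over 0.8 rad), all blanks stand in a tight row in the channel and the row is pressed against the end stop with over 2 N (value of joint keeper above 0.8 rad and contact force between stop and anything else above 2 N and (y of blank1 in the frame of stop_face between -0.021 and -0.013 m or y of blank2 in the frame of stop_face between -0.021 and -0.013 m or y of blank3 in the frame of stop_face between -0.021 and -0.013 m or y of blank4 in the frame of stop_face between -0.021 and -0.013 m or y of blank5 in the frame of stop_face between -0.021 and -0.013 m) and (not (y of blank1 in the frame of stop_face between -0.089 and -0.081 m or y of blank2 in the frame of stop_face between -0.089 and -0.081 m or y of blank3 in the frame of stop_face between -0.089 and -0.081 m or y of blank4 in the frame of stop_face between -0.089 and -0.081 m or y of blank5 in the frame of stop_face between -0.089 and -0.081 m) or (y of blank1 in the frame of stop_face between -0.055 and -0.047 m or y of blank2 in the frame of stop_face between -0.055 and -0.047 m or y of blank3 in the frame of stop_face between -0.055 and -0.047 m or y of blank4 in the frame of stop_face between -0.055 and -0.047 m or y of blank5 in the frame of stop_face between -0.055 and -0.047 m)) and (not (y of blank1 in the frame of stop_face between -0.123 and -0.115 m or y of blank2 in the frame of stop_face between -0.123 and -0.115 m or y of blank3 in the frame of stop_face between -0.123 and -0.115 m or y of blank4 in the frame of stop_face between -0.123 and -0.115 m or y of blank5 in the frame of stop_face between -0.123 and -0.115 m) or (y of blank1 in the frame of stop_face between -0.089 and -0.081 m or y of blank2 in the frame of stop_face between -0.089 and -0.081 m or y of blank3 in the frame of stop_face between -0.089 and -0.081 m or y of blank4 in the frame of stop_face between -0.089 and -0.081 m or y of blank5 in the frame of stop_face between -0.089 and -0.081 m)) and (not (y of blank1 in the frame of stop_face between -0.157 and -0.149 m or y of blank2 in the frame of stop_face between -0.157 and -0.149 m or y of blank3 in the frame of stop_face between -0.157 and -0.149 m or y of blank4 in the frame of stop_face between -0.157 and -0.149 m or y of blank5 in the frame of stop_face between -0.157 and -0.149 m) or (y of blank1 in the frame of stop_face between -0.123 and -0.115 m or y of blank2 in the frame of stop_face between -0.123 and -0.115 m or y of blank3 in the frame of stop_face between -0.123 and -0.115 m or y of blank4 in the frame of stop_face between -0.123 and -0.115 m or y of blank5 in the frame of stop_face between -0.123 and -0.115 m)) and (y of blank1 in the frame of stop_face between -0.021 and -0.013 m or y of blank1 in the frame of stop_face between -0.055 and -0.047 m or y of blank1 in the frame of stop_face between -0.089 and -0.081 m or y of blank1 in the frame of stop_face between -0.123 and -0.115 m or y of blank1 in the frame of stop_face between -0.157 and -0.149 m) and x of blank1 in the frame of stop_face between -0.006 and 0.006 m and z of blank1 in the frame of stop_face between -0.003 and 0.003 m and angle between each of blank1, blank2, blank3, blank4, blank5's own z axis and vertical below 0.1 rad and angle between the y axis of each of blank1, blank2, blank3, blank4, blank5 and the y axis of stop_face, either way round below 0.1 rad and (y of blank2 in the frame of stop_face between -0.021 and -0.013 m or y of blank2 in the frame of stop_face between -0.055 and -0.047 m or y of blank2 in the frame of stop_face between -0.089 and -0.081 m or y of blank2 in the frame of stop_face between -0.123 and -0.115 m or y of blank2 in the frame of stop_face between -0.157 and -0.149 m) and x of blank2 in the frame of stop_face between -0.006 and 0.006 m and z of blank2 in the frame of stop_face between -0.003 and 0.003 m and (y of blank3 in the frame of stop_face between -0.021 and -0.013 m or y of blank3 in the frame of stop_face between -0.055 and -0.047 m or y of blank3 in the frame of stop_face between -0.089 and -0.081 m or y of blank3 in the frame of stop_face between -0.123 and -0.115 m or y of blank3 in the frame of stop_face between -0.157 and -0.149 m) and x of blank3 in the frame of stop_face between -0.006 and 0.006 m and z of blank3 in the frame of stop_face between -0.003 and 0.003 m and (y of blank4 in the frame of stop_face between -0.021 and -0.013 m or y of blank4 in the frame of stop_face between -0.055 and -0.047 m or y of blank4 in the frame of stop_face between -0.089 and -0.081 m or y of blank4 in the frame of stop_face between -0.123 and -0.115 m or y of blank4 in the frame of stop_face between -0.157 and -0.149 m) and x of blank4 in the frame of stop_face between -0.006 and 0.006 m and z of blank4 in the frame of stop_face between -0.003 and 0.003 m and (y of blank5 in the frame of stop_face between -0.021 and -0.013 m or y of blank5 in the frame of stop_face between -0.055 and -0.047 m or y of blank5 in the frame of stop_face between -0.089 and -0.081 m or y of blank5 in the frame of stop_face between -0.123 and -0.115 m or y of blank5 in the frame of stop_face between -0.157 and -0.149 m) and x of blank5 in the frame of stop_face between -0.006 and 0.006 m and z of blank5 in the frame of stop_face between -0.003 and 0.003 m), for 0.05 s.
2. the keeper bar is swung home into its catch (within 0.04 rad) (value of joint keeper below 0.04 rad), for 0.2 s.
At the end, for the whole second after the job is handed in: all blanks stand on the tray floor in the channel (6 mm across, tilt and turn under 0.1 rad) in a row from the end stop without gaps (each within 4 mm of its place, 34 mm a blank); keeper bar within 0.04 rad of closed; all at rest and released ((y of blank1 in the frame of stop_face between -0.021 and -0.013 m or y of blank2 in the frame of stop_face between -0.021 and -0.013 m or y of blank3 in the frame of stop_face between -0.021 and -0.013 m or y of blank4 in the frame of stop_face between -0.021 and -0.013 m or y of blank5 in the frame of stop_face between -0.021 and -0.013 m) and (not (y of blank1 in the frame of stop_face between -0.089 and -0.081 m or y of blank2 in the frame of stop_face between -0.089 and -0.081 m or y of blank3 in the frame of stop_face between -0.089 and -0.081 m or y of blank4 in the frame of stop_face between -0.089 and -0.081 m or y of blank5 in the frame of stop_face between -0.089 and -0.081 m) or (y of blank1 in the frame of stop_face between -0.055 and -0.047 m or y of blank2 in the frame of stop_face between -0.055 and -0.047 m or y of blank3 in the frame of stop_face between -0.055 and -0.047 m or y of blank4 in the frame of stop_face between -0.055 and -0.047 m or y of blank5 in the frame of stop_face between -0.055 and -0.047 m)) and (not (y of blank1 in the frame of stop_face between -0.123 and -0.115 m or y of blank2 in the frame of stop_face between -0.123 and -0.115 m or y of blank3 in the frame of stop_face between -0.123 and -0.115 m or y of blank4 in the frame of stop_face between -0.123 and -0.115 m or y of blank5 in the frame of stop_face between -0.123 and -0.115 m) or (y of blank1 in the frame of stop_face between -0.089 and -0.081 m or y of blank2 in the frame of stop_face between -0.089 and -0.081 m or y of blank3 in the frame of stop_face between -0.089 and -0.081 m or y of blank4 in the frame of stop_face between -0.089 and -0.081 m or y of blank5 in the frame of stop_face between -0.089 and -0.081 m)) and (not (y of blank1 in the frame of stop_face between -0.157 and -0.149 m or y of blank2 in the frame of stop_face between -0.157 and -0.149 m or y of blank3 in the frame of stop_face between -0.157 and -0.149 m or y of blank4 in the frame of stop_face between -0.157 and -0.149 m or y of blank5 in the frame of stop_face between -0.157 and -0.149 m) or (y of blank1 in the frame of stop_face between -0.123 and -0.115 m or y of blank2 in the frame of stop_face between -0.123 and -0.115 m or y of blank3 in the frame of stop_face between -0.123 and -0.115 m or y of blank4 in the frame of stop_face between -0.123 and -0.115 m or y of blank5 in the frame of stop_face between -0.123 and -0.115 m)) and (y of blank1 in the frame of stop_face between -0.021 and -0.013 m or y of blank1 in the frame of stop_face between -0.055 and -0.047 m or y of blank1 in the frame of stop_face between -0.089 and -0.081 m or y of blank1 in the frame of stop_face between -0.123 and -0.115 m or y of blank1 in the frame of stop_face between -0.157 and -0.149 m) and x of blank1 in the frame of stop_face between -0.006 and 0.006 m and z of blank1 in the frame of stop_face between -0.003 and 0.003 m and angle between each of blank1, blank2, blank3, blank4, blank5's own z axis and vertical below 0.1 rad and angle between the y axis of each of blank1, blank2, blank3, blank4, blank5 and the y axis of stop_face, either way round below 0.1 rad and (y of blank2 in the frame of stop_face between -0.021 and -0.013 m or y of blank2 in the frame of stop_face between -0.055 and -0.047 m or y of blank2 in the frame of stop_face between -0.089 and -0.081 m or y of blank2 in the frame of stop_face between -0.123 and -0.115 m or y of blank2 in the frame of stop_face between -0.157 and -0.149 m) and x of blank2 in the frame of stop_face between -0.006 and 0.006 m and z of blank2 in the frame of stop_face between -0.003 and 0.003 m and (y of blank3 in the frame of stop_face between -0.021 and -0.013 m or y of blank3 in the frame of stop_face between -0.055 and -0.047 m or y of blank3 in the frame of stop_face between -0.089 and -0.081 m or y of blank3 in the frame of stop_face between -0.123 and -0.115 m or y of blank3 in the frame of stop_face between -0.157 and -0.149 m) and x of blank3 in the frame of stop_face between -0.006 and 0.006 m and z of blank3 in the frame of stop_face between -0.003 and 0.003 m and (y of blank4 in the frame of stop_face between -0.021 and -0.013 m or y of blank4 in the frame of stop_face between -0.055 and -0.047 m or y of blank4 in the frame of stop_face between -0.089 and -0.081 m or y of blank4 in the frame of stop_face between -0.123 and -0.115 m or y of blank4 in the frame of stop_face between -0.157 and -0.149 m) and x of blank4 in the frame of stop_face between -0.006 and 0.006 m and z of blank4 in the frame of stop_face between -0.003 and 0.003 m and (y of blank5 in the frame of stop_face between -0.021 and -0.013 m or y of blank5 in the frame of stop_face between -0.055 and -0.047 m or y of blank5 in the frame of stop_face between -0.089 and -0.081 m or y of blank5 in the frame of stop_face between -0.123 and -0.115 m or y of blank5 in the frame of stop_face between -0.157 and -0.149 m) and x of blank5 in the frame of stop_face between -0.006 and 0.006 m and z of blank5 in the frame of stop_face between -0.003 and 0.003 m and value of joint keeper below 0.04 rad and linear speed of each of blank1, blank2, blank3, blank4, blank5 below 0.02 m/s); the robot touches nothing.
It fails at once if the finished carving (carved_pig) is shoved over 40 mm or tipped over (distance of carved_pig from where it was at the start of the episode above 0.04 m or angle between carved_pig's own z axis and vertical above 0.6 rad).
It fails at once if the finished carving (carved_dog) is shoved over 40 mm or tipped over (distance of carved_dog from where it was at the start of the episode above 0.04 m or angle between carved_dog's own z axis and vertical above 0.6 rad).
Of blank1, blank2, blank3, blank4, blank5 only 4 to 5 are there at a start; the rules pass over those that are not, and their reading is None.
At some moment in a run one of blank1, blank2, blank3, blank4, blank5 may be knocked a few centimetres aside while the robot is not near it.
It also fails if it takes over 208 s, if anything falls off the work surface, if the arm or the gripper's body presses on something with over 40 N, if the wrist force passes 120 N, or if a joint passes its speed limit or range.

## Working session

There is one attempt and no reset: what is moved stays moved. The work goes in short steps, Python scripts to look and compute and a tool call to move; the robot and the scene stay as the last step left them, time stands still between calls to the robot, and variables do not carry over. Pictures are saved under pics/ and viewed, at most 14 in all, crops included, and the job is handed in when it is done.

Besides the shell and the picture viewer there is one more tool, called after "Request:" as name(argument=value, ...), one argument or row to a line, values as JSON. arm_command: Moves the arm, as the interface text tells. Scaled input: -1 to 1 covers 0.1 m each way for a shift and 60 degrees each way for a turn. Its arguments: {"type":"object","properties":{"claw":{"type":"array"},"offset":{"type":"array"},"spin":{"type":"array"},"force":{"type":"number"}},"required":["claw","offset","spin"]}

```bash
mkdir -p pics; ls; cat > h.py <<'E'
from station import *
import numpy as np, cv2
def w(p,uv,z=None):
    K=p["intrinsics"];T=p["world_from_camera"];u,v=uv
    r=np.array([(u-K[0,2])/K[0,0],(v-K[1,2])/K[1,1],1.])
    if z is None:
        d=p["depth"][int(round(v)),int(round(u))]
    else:
        R=T[:3,:3]@r; d=(z-T[2,3])/R[2]
    return T[:3,:3]@(r*d)+T[:3,3]
def cloud(p):
    K=p["intrinsics"];T=p["world_from_camera"];d=p["depth"]
    v,u=np.mgrid[:400,:640]
    P=np.stack([(u-K[0,2])/K[0,0]*d,(v-K[1,2])/K[1,1]*d,d],-1)
    return P@T[:3,:3].T+T[:3,3]
E
cat > a.py <<'E'
from h import *
o=get_obs();print(o)
for n in("top","side"):
    p=get_image(n);cv2.imwrite(f"pics/{n}0.png",p["color"][...,::-1])
    print(n,p["world_from_camera"].round(3).tolist(),p["intrinsics"].tolist())
    np.savez(f"{n}0.npz",**{k:p[k] for k in("color","depth","intrinsics","world_from_camera")})
    for q in("blank1","stop_face","keeper_knob","tray_hinge","catch","carved_pig","carved_dog"):
        for r in spot_point(q,p): print(q,round(r["p"],2),np.round(r["at"],1),w(p,r["at"]).round(3))
E
python3 a.py
```

```text
pics
{'clock': 0.0, 'qpos': array([-1.25779958,  0.38381705,  0.04385673,  1.59958473, -0.01789073,
        1.16121204, -0.04989309]), 'dq': array([ 0.0008796 , -0.00084123,  0.00014606,  0.00021546,  0.00039559,
       -0.00067241, -0.00010578]), 'joint_efforts': array([-5.33380935e-04, -4.33458817e+01,  1.02438379e+00, -2.49514729e+01,
        1.06266353e-02,  1.15070320e-02,  6.98564833e-06]), 'ee_pos': array([0.25921309, 0.59504201, 0.22989415]), 'tool_rot': array([-1.90560750e-04,  2.03923193e-01,  9.78986008e-01, -1.30032822e-03]), 'force': array([ 0.05828364, -0.23000378,  0.5203132 ]), 'torque': array([-0.02798732,  0.04694689, -0.01067476]), 'gripper_force': 0.0, 'finger_gap': 0.08501929010672904}
top [[-0.018, -0.981, 0.196, 0.289], [-1.0, 0.015, -0.018, -0.122], [0.015, -0.196, -0.981, 1.246], [0.0, 0.0, 0.0, 1.0]] [[440.09025175455696, 0.0, 315.9842765600717], [0.0, 440.09025175455696, 186.28418606142324], [0.0, 0.0, 1.0]]
blank1 0.86 [368.5 266.5] [ 0.307 -0.282  0.04 ]
blank1 0.84 [326.3 154.9] [ 0.618 -0.175  0.048]
blank1 0.79 [312.6 216.3] [ 0.445 -0.133  0.042]
blan
[... 1077 characters left out ...]
.002]
blank1 0.9 [368.1 261.4] [ 0.606 -0.325  0.018]
blank1 0.87 [402.6 349.1] [ 0.569 -0.597  0.031]
blank1 0.86 [414.2 277.8] [ 0.684 -0.41   0.02 ]
blank1 0.83 [288.6 234.7] [ 0.456 -0.141  0.001]
blank1 0.79 [309.1 288.9] [ 0.453 -0.356 -0.   ]
blank1 0.73 [355.7 227.4] [ 0.623 -0.194  0.025]
blank1 0.66 [303.  253.6] [ 0.467 -0.249  0.017]
stop_face 0.68 [301.8 163.7] [0.585 0.218 0.01 ]
keeper_knob 0.76 [292.2 159.2] [0.529 0.105 0.09 ]
tray_hinge 0.8 [295.7 142.7] [0.574 0.244 0.076]
catch 0.95 [339.2 178.2] [ 0.633 -0.026  0.078]
carved_pig 0.77 [271.4 200.3] [ 0.448  0.045 -0.003]
carved_dog 0.72 [377.2 206.9] [ 0.726 -0.088  0.003]
carved_dog 0.69 [313.5 176.3] [0.6   0.127 0.008]
```

```bash
python3 - <<'E'
import cv2
a=cv2.imread("pics/top0.png")
cv2.imwrite("pics/t1.png",cv2.resize(a[80:330,120:500],(798,525),interpolation=cv2.INTER_CUBIC))
E
```

```text
(no output)
```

View pics/t1.png

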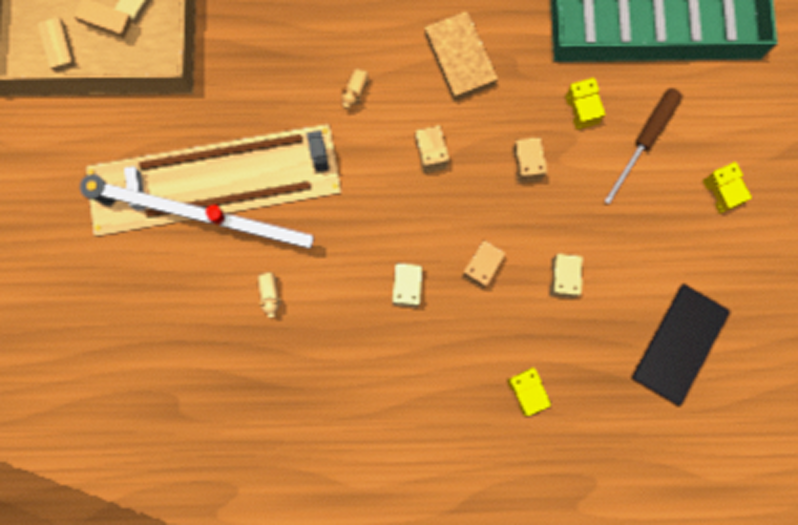

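View pics/side0.png

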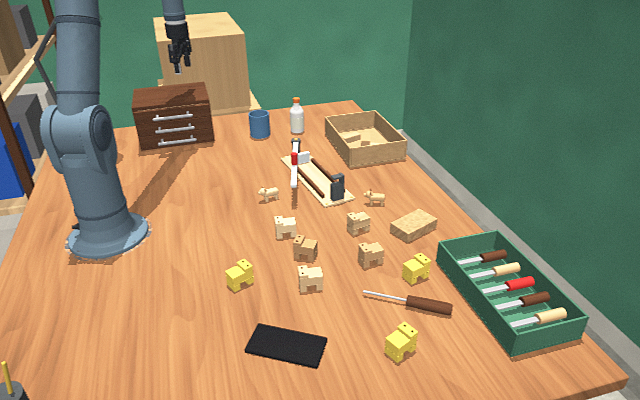

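The top picture shows five wooden blanks (three pale or tan, two brown) in crop columns 400-580, rows 125-300. There are three yellow decoys, the pig at (268,293) and the dog at (355,88). The keeper bar is part-open, with its knob at (214,213). The side view agrees. Next I'll measure the tray and blanks.

```bash
cat >> h.py <<'E'
def blanks(p=None,zmin=.03,zmax=.062):
    "list of blank tops: x,y,angle(deg of long axis),len,wid,median z,yellow?"
    p=p or get_image("top")
    C=cloud(p);hsv=cv2.cvtColor(p["color"],cv2.COLOR_RGB2HSV)
    m=((C[...,2]>zmin)&(C[...,2]<zmax)&(C[...,0]>.25)&(C[...,0]<.8)&(C[...,1]<.25)&(C[...,1]>-.65)).astype(np.uint8)
    n,l,s,c=cv2.connectedComponentsWithStats(m,connectivity=4);out=[]
    for i in range(1,n):
        if not 60<s[i,4]<420: continue
        k=l==i;q=C[k]
        (x,y),(a,b),t=cv2.minAreaRect((q[:,:2]*1000).astype(np.float32))
        if a<b:a,b,t=b,a,t+90
        t=(t+90)%180-90
        out.append((round(x),round(y),round(t),round(a),round(b),round(np.median(q[:,2])*1000),int(np.median(hsv[k][:,1])),s[i,4]))
    return out
E
python3 - <<'E'
from h import *
import station
print([n for n in dir(station) if n[0]!='_'], getattr(station,'grip_depth',None))
t=dict(np.load("top0.npz"));s=dict(np.load("side0.npz"))
for b in blanks(t):print(b)
for p in(t,s):
    C=cloud(p);g=p["color"].astype(int).sum(-1)
    R=(C[...,0]>.45)&(C[...,0]<.75)&(C[...,1]>-.08)&(C[...,1]<.33)
    def rect(n,m):
        q=C[m&R];print(n,len(q),cv2.minAreaRect((q[:,:2]*1000).astype(np.float32)) if len(q)>4 else '',q.mean(0).round(4) if len(q) else '')
    Z=C[...,2];col=p["color"].astype(int)
    rect("floor",(Z>.005)&(Z<.026))
    rect("lips",(Z>.012)&(Z<.028)&(g<260))
    rect("stop",(Z>.032)&(Z<.05)&(C[...,1]>.1))
    rect("bar",(Z>.064)&(Z<.077)&(C[...,1]>.03)&(C[...,1]<.26))
    rect("catch",(Z>.076)&(Z<.09)&(C[...,1]<.03))
    rect("knob",(col[...,0]>150)&(col[...,1]<60)&(Z>.075))
    rect("hingetop",(Z>.074)&(Z<.1)&(C[...,1]>.2)&(C[...,1]<.33))
E
```

```text
['MotionError', 'get_image', 'get_obs', 'grip_depth', 'outline_of', 'recognise', 'sign_off', 'spot_point'] 0.0187
(743, 188, -51, 112, 55, 47, 146, np.int32(179))
(776, -211, -33, 53, 45, 32, 148, np.int32(90))
(698, -386, 15, 53, 37, 42, 255, np.int32(242))
(636, -171, 12, 53, 34, 42, 126, np.int32(224))
(619, -304, 4, 53, 35, 42, 132, np.int32(230))
(575, -573, 23, 52, 37, 42, 255, np.int32(248))
(595, 231, 8, 35, 15, 40, 3, np.int32(67))
(475, -237, -33, 52, 34, 42, 140, np.int32(234))
(458, -347, -6, 52, 35, 42, 92, np.int32(244))
(448, -134, -3, 52, 33, 42, 56, np.int32(233))
(439, 47, 5, 57, 22, 34, 112, np.int32(116))
(307, -290, 23, 52, 35, 42, 255, np.int32(257))
floor 3241 ((599.3456420898438, 124.860595703125), (296.6147155761719, 408.6092529296875), 0.34496864676475525) [0.6088 0.1237 0.0105]
lips 541 ((654.806640625, 122.369873046875), (192.02845764160156, 398.1964111328125), 5.631918907165527) [0.6349 0.1349 0.0193]
stop 229 ((648.8392333984375, 234.44711303710938), (181.523681640625, 169.49017333984375), 6.692483425140381) [0.6775 0.2398 0.0411]
bar 566 ((599.632751464
[... 751 characters left out ...]
7280273) [0.6095 0.0566 0.0177]
stop 176 ((656.8779907226562, 233.93563842773438), (169.765625, 171.45628356933594), 6.2126688957214355) [0.6789 0.2254 0.0406]
bar 186 ((605.262939453125, 174.47909545898438), (298.56280517578125, 169.47154235839844), 28.33399200439453) [0.5991 0.1539 0.0718]
catch 72 ((572.6311645507812, -21.37775421142578), (150.304931640625, 24.332252502441406), 0.27519819140434265) [ 0.6265 -0.021   0.0833]
knob 51 ((533.8657836914062, 101.97564697265625), (14.181288719177246, 13.425763130187988), 8.567667007446289) [0.5334 0.1003 0.0923]
hingetop 27 ((634.5658569335938, 284.9239807128906), (191.3111114501953, 58.46239471435547), 30.350324630737305) [0.582  0.2548 0.0757]
```

```bash
cat >> h.py <<'E'
from scipy.spatial.transform import Rotation as Ro
def tool():
    o=get_obs();q=o["tool_rot"];R=Ro.from_quat([q[1],q[2],q[3],q[0]]).as_matrix()
    return o,R,np.degrees(np.arctan2(R[1,1],R[0,1]))
def plan(x,y,z,t=None,rows=1):
    "mm/deg target; spin units first needed total, and offset total in normalised units in the frame AFTER the spin and in the frame BEFORE"
    o,R,t0=tool()
    d=np.array([x,y,z])/1000-o["ee_pos"]
    s=0 if t is None else (t0-t+90)%180-90
    # frame after spin: about tool z
    Rs=R@Ro.from_euler("z",s,degrees=True).as_matrix()
    print("t0 %.1f pos"%t0,(o["ee_pos"]*1000).round(1),"spin",round(s/60,3),"| off before",(R.T@d*10).round(3),"| off after",(Rs.T@d*10).round(3),"q7 %.2f"%o["qpos"][6],"gap",round(o["finger_gap"]*1000,1),"F",o["force"].round(1),"clk",round(o["clock"],1))
E
python3 -c "
from h import *
plan(534,104,160,-20)"
```

```text
t0 66.5 pos [259.6 595.9 231.3] spin 1.441 | off before [-4.481 -3.414  0.713] | off after [-3.684  4.261  0.713] q7 -0.05 gap 85.6 F [-0.6  0.2  0.3] clk 0.8
```

Request:
arm_command(
  claw=[0,0,0,0,0,0,0,0,0,0,0,0],
  offset=[
    [0,0,0],
    [0,0,0],
    [0,0,0],
    [0,0,0],
    [0,0,0],
    [0,0,0],
    [0,0,0],
    [0,0,0],
    [0,0,0],
    [0,0,0],
    [0,0,0],
    [0,0,0],
  ],
  spin=[0.12,0.12,0.12,0.12,0.12,0.12,0.12,0.12,0.12,0.12,0.12,0.12],
  force=40,
)

```text
clock: 2.0
ee_pos: [0.2594, 0.596, 0.2313]
tool_rot: [-0.0, 0.82, 0.572, -0.0]
force: [-0.2, -0.9, -0.7]
finger_gap: 0.0854
gripper_force: 0.0
```

```bash
python3 -c "
from h import *
plan(534,104,160,-20)"
```

```text
t0 -20.2 pos [259.4 596.  231.3] spin -0.004 | off before [-3.667  4.277  0.712] | off after [-3.684  4.263  0.712] q7 -1.48 gap 85.4 F [-0.2 -0.9 -0.7] clk 2.0
```

Request:
arm_command(
  claw=[0,0,0,0,0,0,0,0,0,0,0,0,0,0,0],
  offset=[
    [-0.282,0.329,0.055],
    [-0.282,0.329,0.055],
    [-0.282,0.329,0.055],
    [-0.282,0.329,0.055],
    [-0.282,0.329,0.055],
    [-0.282,0.329,0.055],
    [-0.282,0.329,0.055],
    [-0.282,0.329,0.055],
    [-0.282,0.329,0.055],
    [-0.282,0.329,0.055],
    [-0.282,0.329,0.055],
    [-0.282,0.329,0.055],
    [-0.282,0.329,0.055],
    [0,0,0],
    [0,0,0],
  ],
  spin=[0,0,0,0,0,0,0,0,0,0,0,0,0,0,0],
)

```text
clock: 3.5
ee_pos: [0.5371, 0.1038, 0.1598]
tool_rot: [0.0, 0.82, 0.572, -0.0]
force: [-1.0, 1.4, 0.2]
finger_gap: 0.0851
gripper_force: 0.0
```

```bash
cat >> h.py <<'E'
def wrist(name=None):
    o,R,t=tool();p=get_image("wrist")
    T=np.eye(4);T[:3,:3]=R;T[:3,3]=o["ee_pos"];p["world_from_camera"]=T@p["T_tool_cam"]
    if name:cv2.imwrite(f"pics/{name}.png",p["color"][...,::-1])
    return p
E
python3 -c "
from h import *
plan(534,104,77,-20)
p=wrist('w1');print(p['T_tool_cam'].round(3).tolist())
for q in('keeper_knob','tray_hinge','stop_face','catch'):
  for r in spot_point(q,p):
    print(q,round(r['p'],2),r['at'],w(p,r['at']).round(3),w(p,r['at'],.008).round(4),w(p,r['at'],.072).round(4))
C=cloud(p);c=p['color'].astype(int);m=(c[...,0]>130)&(c[...,1]<70)&(c[...,2]<70);q=C[m];print(q.mean(0),np.median(q,0));q=q[q[:,2]>.1];print(cv2.minAreaRect((q[:,:2]*1000).astype(np.float32)))
"
```

```text
t0 -20.2 pos [537.1 103.8 159.8] spin -0.003 | off before [-0.009 -0.03   0.828] | off after [-0.008 -0.03   0.828] q7 -0.44 gap 85.1 F [-1.   1.4  0.2] clk 3.5
[[0.001, -0.953, -0.303, 0.075], [1.0, 0.001, 0.0, 0.0], [-0.0, -0.303, 0.953, -0.142], [0.0, 0.0, 0.0, 1.0]]
keeper_knob 0.69 [308.6, 206.1] [0.536 0.112 0.106] [0.5224 0.0803 0.008 ] [0.5313 0.1008 0.072 ]
stop_face 0.71 [324.2, 25.9] [0.588 0.22  0.021] [0.5888 0.2218 0.008 ] [0.5832 0.2115 0.072 ]
stop_face 0.48 [468.9, 296.3] [ 0.626 -0.013  0.079] [ 0.6463 -0.0726  0.008 ] [ 0.6282 -0.0188  0.072 ]
catch 0.63 [470.3, 294.7] [ 0.627 -0.011  0.08 ] [ 0.6481 -0.0712  0.008 ] [ 0.6296 -0.0177  0.072 ]
[0.53551574 0.10705436 0.10866911] [0.53554841 0.10665332 0.10763007]
((551.2661743164062, 134.50057983398438), (81.37261962890625, 18.34443473815918), 60.85194778442383)
```

View pics/w1.png

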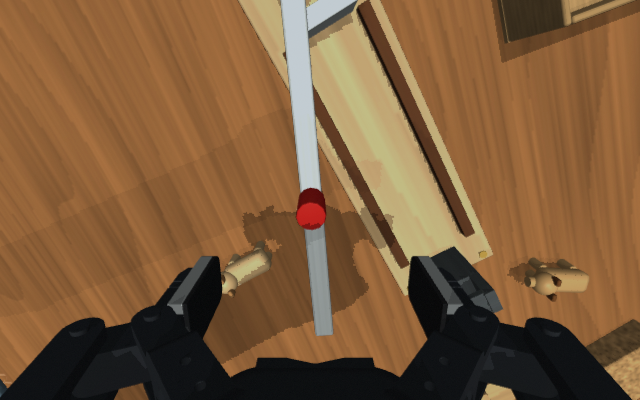

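Request:
arm_command(
  claw=[0,0,0,0.5,1,1,1,1],
  offset=[
    [0.02,-0.024,0.3],
    [0,0,0.3],
    [0,0,0.228],
    [0,0,0],
    [0,0,0],
    [0,0,0],
    [0,0,0],
    [0,0,0],
  ],
  spin=[0,0,0,0,0,0,0,0],
  force=40,
)

```text
clock: 4.55
ee_pos: [0.5363, 0.1086, 0.0786]
tool_rot: [0.0, 0.819, 0.574, 0.001]
force: [-0.5, 0.6, 3.0]
finger_gap: 0.0188
gripper_force: 38.9
```

```bash
python3 - <<'E'
from h import *
plan(535,106,77)
t=dict(np.load("top0.npz"))
C=cloud(t);Z=C[...,2];c=t["color"].astype(int)
# bar: light grey
sat=c.max(-1)-c.min(-1)
m=(Z>.064)&(Z<.078)&(sat<40)&(C[...,1]>-.02)&(C[...,1]<.29)&(C[...,0]>.45)&(C[...,0]<.62)
n,l,s,_=cv2.connectedComponentsWithStats(m.astype(np.uint8));i=1+s[1:,4].argmax()
print("bar",cv2.minAreaRect((C[l==i][:,:2]*1000).astype(np.float32)),s[i,4])
# lips
g=c.sum(-1);Q=(C[...,0]>.5)&(C[...,0]<.7)&(C[...,1]>-.04)&(C[...,1]<.27)
m=(Z>.010)&(Z<.03)&(g<290)&Q
n,l,s,_=cv2.connectedComponentsWithStats(m.astype(np.uint8))
for i in range(1,n):
    if s[i,4]>25:print("lip",s[i,4],C[l==i].mean(0).round(4),cv2.minAreaRect((C[l==i][:,:2]*1000).astype(np.float32)))
m=(Z>.03)&(Z<.05)&Q&(sat<50)
n,l,s,_=cv2.connectedComponentsWithStats(m.astype(np.uint8))
for i in range(1,n):
    if s[i,4]>15:print("stop",s[i,4],C[l==i].mean(0).round(4),cv2.minAreaRect((C[l==i][:,:2]*1000).astype(np.float32)))
m=(Z>.077)&(Z<.09)&(C[...,1]<.03)&Q
print("catch",cv2.minAreaRect((C[m][:,:2]*1000).astype(np.float32)))
E
```

```text
t0 -19.9 pos [536.3 108.6  78.6] spin 0.0 | off before [-0.029 -0.004  0.015] | off after [-0.029 -0.004  0.015] q7 -0.37 gap 18.8 F [-0.5  0.6  3. ] clk 4.5
bar ((556.12548828125, 201.94476318359375), (173.14602661132812, 30.270328521728516), 71.74748229980469) 377
lip 257 [0.6378 0.1175 0.0189] ((638.2227783203125, 115.77478790283203), (10.507929801940918, 220.11376953125), 9.424652099609375)
lip 167 [0.5771 0.0706 0.0194] ((576.70166015625, 74.04735565185547), (9.646464347839355, 155.89178466796875), 9.241920471191406)
stop 66 [0.5963 0.2305 0.0404] ((595.3824462890625, 231.26242065429688), (34.71486282348633, 14.59286880493164), 8.454093933105469)
catch ((577.00830078125, -9.208877563476562), (29.063655853271484, 141.56475830078125), 80.62060546875)
```

```bash
cat >> h.py <<'E'
ex=np.array([np.cos(np.radians(9.35)),np.sin(np.radians(9.35))]);ey=np.array([-ex[1],ex[0]])
SF=np.array([586.4,222.7]);H=SF+50*ey
def tr(x,y): return SF+x*ex+y*ey   # stop_face frame mm -> world mm
def arc(a1,n,kn=None):
    o,R,t=tool();k=o["ee_pos"][:2]*1000
    a0=np.arctan2(*(k-H)[::-1]);th0=np.arctan2(*(-ey)[::-1])-a0
    L=np.linalg.norm(k-H);print("angle now",th0,"r",L)
    A=np.linspace(th0,a1,n+1);P=H+L*np.stack([np.cos(np.arctan2(*(-ey)[::-1])-A),np.sin(np.arctan2(*(-ey)[::-1])-A)],1)
    D=np.diff(P,axis=0);D3=np.c_[D,0*D[:,0]]@R/100
    print(D3.round(2).tolist(),D3.sum(0))
E
python3 -c "
from h import *
arc(1.5,14)"
```

```text
angle now 0.41443951156363834 r 168.76234030151178
[[-0.01, -0.13, -0.0], [0.0, -0.13, -0.0], [0.01, -0.13, -0.0], [0.02, -0.13, -0.0], [0.03, -0.13, -0.0], [0.04, -0.12, -0.0], [0.05, -0.12, -0.0], [0.06, -0.12, -0.0], [0.07, -0.11, -0.0], [0.08, -0.1, -0.0], [0.09, -0.1, -0.0], [0.09, -0.09, 0.0], [0.1, -0.08, 0.0], [0.11, -0.08, 0.0]] [ 7.52245911e-01 -1.57273336e+00 -1.53308415e-03]
```

Request:
arm_command(
  claw=[1,1,1,1,1,1,1,1,1,1,1,1,1,1,1],
  offset=[
    [-0.01,-0.13,0],
    [0,-0.13,0],
    [0.01,-0.13,0],
    [0.02,-0.13,0],
    [0.03,-0.13,0],
    [0.04,-0.12,0],
    [0.05,-0.12,0],
    [0.06,-0.12,0],
    [0.07,-0.11,0],
    [0.08,-0.1,0],
    [0.09,-0.1,0],
    [0.09,-0.09,0],
    [0.1,-0.08,0],
    [0.11,-0.08,0],
    [0,0,0],
  ],
  spin=[0,0,0,0,0,0,0,0,0,0,0,0,0,0,0],
)

```text
clock: 6.05
ee_pos: [0.4123, 0.2333, 0.0781]
tool_rot: [-0.0, 0.818, 0.575, 0.001]
force: [0.4, -0.4, 7.9]
finger_gap: 0.0189
gripper_force: 41.8
```

Request:
arm_command(
  claw=[0,0,0,0,0,0],
  offset=[
    [0,0,0],
    [0,0,0],
    [0,0,-0.2],
    [0,0,-0.3],
    [0,0,-0.4],
    [0,0,0],
  ],
  spin=[0,0,0,0,0,0],
)

```text
clock: 6.65
ee_pos: [0.4152, 0.233, 0.1712]
tool_rot: [-0.001, 0.819, 0.574, 0.004]
force: [0.7, 0.4, 0.1]
finger_gap: 0.0855
gripper_force: 0.0
```

```bash
python3 - <<'E'
from h import *
p=get_image("top");cv2.imwrite("pics/top1.png",p["color"][...,::-1])
for b in blanks(p):print(b)
for r in recognise("keeper_knob",p):print(r["p"],w(p,r["at"]))
plan(448,-134,12,-3)
E
```

```text
(741, 189, -52, 111, 54, 47, 145, np.int32(177))
(719, -64, -26, 48, 20, 35, 146, np.int32(79))
(698, -385, 15, 53, 36, 41, 255, np.int32(241))
(636, -171, 11, 52, 34, 42, 124, np.int32(225))
(619, -304, 5, 54, 34, 42, 129, np.int32(230))
(576, -573, 23, 53, 37, 42, 255, np.int32(253))
(586, 230, 10, 54, 15, 41, 3, np.int32(111))
(475, -237, -33, 53, 34, 42, 136, np.int32(235))
(458, -347, -7, 53, 35, 43, 87, np.int32(243))
(448, -134, -1, 53, 33, 42, 50, np.int32(234))
(439, 48, 5, 57, 22, 34, 107, np.int32(120))
(307, -290, 24, 52, 35, 42, 255, np.int32(257))
0.97 [0.42712836 0.24349579 0.06847958]
t0 -19.9 pos [412.2 231.4 167.3] spin -0.282 | off before [-3.315  1.581  1.548] | off after [-3.632  0.549  1.548] q7 -0.87 gap 85.3 F [ 0.3 -0.3 -0.1] clk 6.8
```

Request:
arm_command(
  claw=[0,0,0,0,0,0,0,0,0,0,0,0,0,0,0,0,0],
  offset=[
    [0,0,0],
    [0,0,0],
    [0,0,0],
    [-0.455,0.061,0],
    [-0.455,0.061,0],
    [-0.455,0.061,0],
    [-0.455,0.061,0],
    [-0.455,0.061,0],
    [-0.455,0.061,0],
    [-0.455,0.061,0],
    [-0.455,0.061,0],
    [0,0,0.2],
    [0,0,0.4],
    [0,0,0.4],
    [0,0,0.2],
    [0,0,0],
    [0,0,0],
  ],
  spin=[-0.1,-0.1,-0.1,0,0,0,0,0,0,0,0,0,0,0,0,0,0],
)

```text
clock: 8.45
ee_pos: [0.4475, -0.1343, 0.046]
tool_rot: [-0.001, 0.719, 0.695, -0.001]
force: [-0.7, -0.8, 0.3]
finger_gap: 0.0854
gripper_force: 0.0
```

```bash
python3 - <<'E'
from h import *
plan(448,-134,10,-2)
p=wrist("w2")
C=cloud(p);m=(C[...,2]>.034)&(C[...,2]<.053)&(np.hypot(C[...,0]-.448,C[...,1]+.134)<.05)
print(cv2.minAreaRect((C[m][:,:2]*1000).astype(np.float32)),m.sum())
E
```

```text
t0 -2.0 pos [ 447.5 -134.3   46. ] spin 0.001 | off before [0.003 0.006 0.36 ] | off after [0.003 0.006 0.36 ] q7 0.55 gap 85.4 F [-0.7 -0.8  0.3] clk 8.4
((449.1427001953125, -138.17752075195312), (35.424808502197266, 52.24787139892578), 84.3833999633789) 6864
```

View pics/w2.png

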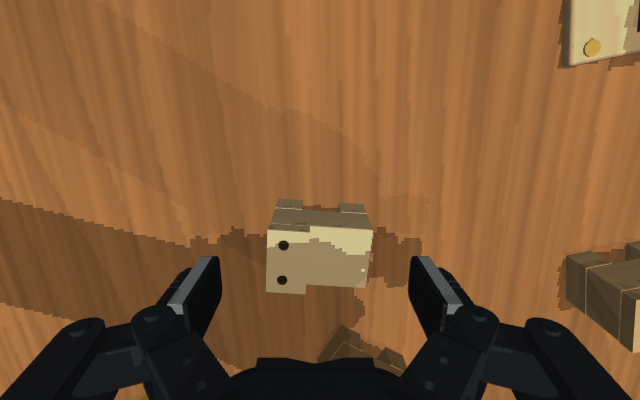

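Request:
arm_command(
  claw=[0,0,0.5,1,1,1,1,1,1,1,1,1,1],
  offset=[
    [-0.02,0,0.2],
    [0,0,0.16],
    [0,0,0],
    [0,0,0],
    [0,0,0],
    [0,0,0],
    [0,0,0],
    [0,0,-0.2],
    [0,0,-0.3],
    [0,0,-0.3],
    [0,0,-0.3],
    [0,0,0],
    [0,0,0],
  ],
  spin=[0,0,0,0,0,0,0,0,0,0,0,0,0],
  force=40,
)

```text
clock: 9.8
ee_pos: [0.4499, -0.1359, 0.1218]
tool_rot: [0.001, 0.719, 0.695, 0.001]
force: [-0.5, -0.0, -0.4]
finger_gap: 0.0523
gripper_force: 41.5
```

```bash
python3 - <<'E'
from h import *
print(tr(0,-20))
plan(*tr(0,-20),100,9.35)
E
```

```text
[589.64929907 202.96571371]
t0 -1.9 pos [ 449.9 -135.9  121.8] spin -0.188 | off before [3.433 1.283 0.226] | off after [3.116 1.929 0.226] q7 0.42 gap 52.3 F [-0.5 -0.  -0.4] clk 9.8
```

Request:
arm_command(
  claw=[1,1,1,1,1,1,1,1,1,1,1,1],
  offset=[
    [0,0,0],
    [0,0,0],
    [0.39,0.241,0],
    [0.39,0.241,0],
    [0.39,0.241,0],
    [0.39,0.241,0],
    [0.39,0.241,0],
    [0.39,0.241,0],
    [0.39,0.241,0],
    [0.386,0.242,0.1],
    [0,0,0.1],
    [0,0,0],
  ],
  spin=[-0.094,-0.094,0,0,0,0,0,0,0,0,0,0],
)

```text
clock: 11.0
ee_pos: [0.586, 0.204, 0.097]
tool_rot: [-0.002, 0.646, 0.764, -0.003]
force: [-0.1, -1.1, -0.1]
finger_gap: 0.0519
gripper_force: 41.4
```

```bash
python3 - <<'E'
from h import *
plan(*tr(0,-20),20,9.35)
p=wrist("w3");np.savez("w3.npz",**{k:p[k] for k in("color","depth","intrinsics","world_from_camera")})
C=cloud(p);Z=C[...,2];c=p["color"].astype(int)
X=(C[...,:2]*1000-SF)@np.stack([ex,ey],1)
m=(Z>.013)&(Z<.027)&(c.sum(-1)<260)&(abs(X[...,0])<50)&(X[...,1]>-230)&(X[...,1]<5)
n,l,s,_=cv2.connectedComponentsWithStats(m.astype(np.uint8))
for i in range(1,n):
    if s[i,4]>200:
        q=X[l==i];print(s[i,4],cv2.minAreaRect(q.astype(np.float32)),np.median(Z[l==i]))
m=(Z>.036)&(Z<.048)&(abs(X[...,0])<40)&(X[...,1]>-10)&(X[...,1]<30)
if m.sum()>10:print("stop",cv2.minAreaRect(X[m].astype(np.float32)),m.sum())
E
```

```text
t0 9.6 pos [586. 204.  97.] spin 0.004 | off before [-0.015  0.04   0.77 ] | off after [-0.015  0.04   0.77 ] q7 0.07 gap 51.9 F [-0.1 -1.1 -0.1] clk 11.0
481 ((-33.07521438598633, -15.037676811218262), (10.139923095703125, 24.368236541748047), 0.31063738465309143) 0.019521826683433025
631 ((34.7689208984375, -24.373634338378906), (10.174432754516602, 43.56513977050781), 0.09141531586647034) 0.01946630778003197
397 ((34.989013671875, -139.84288024902344), (10.067493438720703, 33.17118835449219), 0.4090390205383301) 0.019650877437943387
250 ((-32.66654586791992, -145.35064697265625), (9.923357009887695, 21.61331558227539), 0.7255295515060425) 0.019649432287266358
stop ((0.7106571197509766, 4.13834810256958), (14.493807792663574, 54.184715270996094), 89.63558197021484) 1925
```

View pics/w3.png

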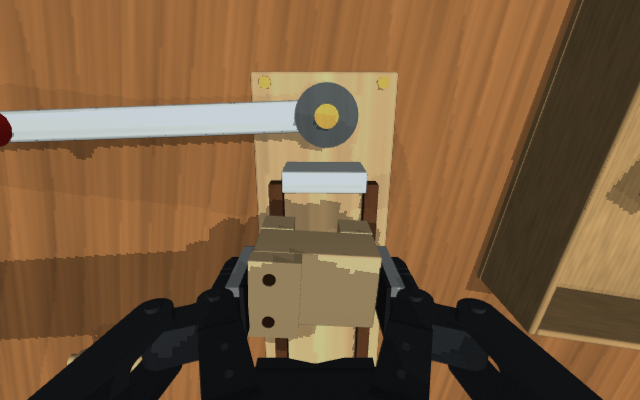

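```bash
cat >> h.py <<'E'
def held(p,tcp):
    "blank held: top rect in stop_face frame (wrist camera)"
    C=cloud(p);Z=C[...,2];X=(C[...,:2]*1000-SF)@np.stack([ex,ey],1)
    c=p["color"].astype(int)
    t=(tcp*1000)[:2]-SF;t=np.array([t@ex,t@ey])
    m=(Z>tcp[2]+.024)&(Z<tcp[2]+.046)&(abs(X[...,0]-t[0])<40)&(abs(X[...,1]-t[1])<30)&(c.sum(-1)>200)
    n,l,s,_=cv2.connectedComponentsWithStats(m.astype(np.uint8));i=1+s[1:,4].argmax();q=X[l==i]
    print("tcp in SF",t.round(1),"held",cv2.minAreaRect(q.astype(np.float32)),s[i,4],"z",np.percentile(Z[l==i],[2,50,98]).round(4),"x",np.percentile(q[:,0],[1,99]).round(1),"y",np.percentile(q[:,1],[1,99]).round(1))
E
python3 - <<'E'
from h import *
p=dict(np.load("w3.npz"));held(p,np.array([.586,.204,.097]))
E
```

```text
tcp in SF [ -3.4 -18.4] held ((-4.034046173095703, -19.958005905151367), (35.36931228637695, 52.617393493652344), 86.94158172607422) 9969 z [0.1223 0.1244 0.133 ] x [-29.5  21. ] y [-36.6  -1.7]
```

Request:
arm_command(
  claw=[1,1,1,1,1,1,1,1],
  offset=[
    [-0.05,0.045,0],
    [0,0,0],
    [0,0,0.3],
    [0,0,0.25],
    [0,0,0.1],
    [0,0,0.05],
    [0,0,0],
    [0,0,0],
  ],
  spin=[0,0,0,0,0,0,0,0],
)

```text
clock: 11.85
ee_pos: [0.5949, 0.1982, 0.0321]
tool_rot: [0.0, 0.647, 0.762, 0.001]
force: [0.7, -0.4, -0.4]
finger_gap: 0.0524
gripper_force: 41.4
```

```bash
cat >> h.py <<'E'
def lips(p):
    C=cloud(p);Z=C[...,2];c=p["color"].astype(int);X=(C[...,:2]*1000-SF)@np.stack([ex,ey],1)
    m=(Z>.013)&(Z<.027)&(c.sum(-1)<260)&(abs(X[...,0])<50)&(X[...,1]>-230)&(X[...,1]<5)
    n,l,s,_=cv2.connectedComponentsWithStats(m.astype(np.uint8))
    for i in range(1,n):
        if s[i,4]>150: print("lip",s[i,4],np.round(cv2.minAreaRect(X[l==i].astype(np.float32))[0],1),np.round(cv2.minAreaRect(X[l==i].astype(np.float32))[1],1))
    m=(Z>.036)&(Z<.048)&(abs(X[...,0])<40)&(X[...,1]>-10)&(X[...,1]<30)&((c.max(-1)-c.min(-1))<40)
    if m.sum()>50:print("stop",cv2.minAreaRect(X[m].astype(np.float32)))
E
python3 - <<'E'
from h import *
o,R,t=tool();p=wrist();plan(*tr(0,-20),20,9.35);held(p,o["ee_pos"]);lips(p)
E
```

```text
t0 9.3 pos [594.9 198.3  32.2] spin -0.0 | off before [ 0.054 -0.044  0.122] | off after [ 0.054 -0.044  0.122] q7 0.13 gap 52.3 F [-0.4 -0.7 -0.9] clk 11.9
tcp in SF [  4.4 -25.5] held ((2.1898021697998047, -27.05805778503418), (35.62842559814453, 54.176692962646484), 86.69818115234375) 9966 z [0.0574 0.0596 0.0679] x [-21.9  28.6] y [-43.8  -8.8]
lip 836 [-33.  -17.1] [10.2 29. ]
lip 806 [ 27.3 -14.5] [25.2 23.4]
lip 646 [ 34.9 -86.5] [40.  10.1]
lip 335 [-31.5 -94.3] [ 8.1 21.7]
stop ((0.8522319793701172, 0.7154674530029297), (53.93760681152344, 21.44339942932129), 0.11886807531118393)
```

Request:
arm_command(
  claw=[1,1,1,1,1,1],
  offset=[
    [0.04,-0.031,0],
    [0,0,0],
    [0,0,0],
    [0,0,0.06],
    [0,0,0.03],
    [0,0,0],
  ],
  spin=[0,0,0,0,0,0],
)

```text
clock: 12.5
ee_pos: [0.59, 0.2017, 0.0211]
tool_rot: [-0.0, 0.647, 0.762, -0.001]
force: [-0.0, 0.2, -1.9]
finger_gap: 0.0523
gripper_force: 41.5
```

```bash
python3 - <<'E'
from h import *
o,R,t=tool();p=wrist();plan(*tr(0,-20),20,9.35);held(p,o["ee_pos"]);lips(p)
E
```

```text
t0 9.3 pos [590.1 201.6  21.4] spin -0.0 | off before [ 0.014 -0.002  0.014] | off after [ 0.014 -0.002  0.014] q7 0.13 gap 52.2 F [-0.2 -0.5 -1.2] clk 12.6
tcp in SF [  0.1 -21.3] held ((-0.9674243927001953, -22.97906494140625), (35.83199691772461, 51.95234298706055), 86.87352752685547) 9940 z [0.0464 0.0485 0.057 ] x [-26.1  24.4] y [-39.5  -4.7]
lip 475 [-33.6 -11.6] [ 8.8 17.9]
lip 572 [ 34.  -12.4] [11.7 20.1]
lip 449 [ 32.7 -72.3] [35.8  5.8]
lip 416 [-32.5 -80.2] [ 9.8 20.3]
stop ((0.7572441101074219, 2.1102380752563477), (20.827199935913086, 54.31087875366211), 87.51270294189453)
```

Request:
arm_command(
  claw=[1,0.5,0,0,0,0,0,0,0],
  offset=[
    [0,0,0.01],
    [0,0,0],
    [0,0,0],
    [0,0,0],
    [0,0,-0.2],
    [0,0,-0.3],
    [0,0,-0.3],
    [0,0,-0.2],
    [0,0,0],
  ],
  spin=[0,0,0,0,0,0,0,0,0],
)

```text
clock: 13.45
ee_pos: [0.5934, 0.2025, 0.1249]
tool_rot: [0.002, 0.647, 0.762, 0.004]
force: [0.1, 0.1, -0.5]
finger_gap: 0.0855
gripper_force: 0.0
```

```bash
cat >> h.py <<'E'
def tray(p):
    "things standing in the channel, stop_face frame"
    C=cloud(p);Z=C[...,2];X=(C[...,:2]*1000-SF)@np.stack([ex,ey],1)
    m=(Z>.035)&(Z<.062)&(abs(X[...,0])<50)&(X[...,1]>-220)&(X[...,1]<20)
    n,l,s,_=cv2.connectedComponentsWithStats(m.astype(np.uint8),connectivity=4)
    for i in range(1,n):
        if s[i,4]>20:
            q=X[l==i];print("tray",s[i,4],[np.round(v,1) for v in cv2.minAreaRect(q.astype(np.float32))],"z",np.median(Z[l==i]).round(4))
E
python3 - <<'E'
from h import *
p=get_image("top");tray(p)
for b in blanks(p):print(b)
p=wrist();tray(p)
plan(636,-171,125,11)
E
```

```text
tray 253 [array([ -1.1, -17.7]), array([39.3, 52.1]), np.float64(86.7)] z 0.0485
(743, 189, -51, 113, 54, 47, 145, np.int32(179))
(698, -385, 16, 53, 35, 42, 255, np.int32(242))
(711, -60, -29, 31, 21, 36, 149, np.int32(68))
(678, -202, 13, 53, 34, 42, 123, np.int32(221))
(619, -304, 6, 53, 34, 42, 128, np.int32(231))
(589, 206, 7, 55, 41, 48, 80, np.int32(269))
(575, -573, 23, 52, 36, 42, 255, np.int32(250))
(475, -237, -33, 52, 34, 42, 135, np.int32(235))
(458, -346, -8, 53, 35, 43, 86, np.int32(243))
(439, 48, 8, 57, 22, 34, 125, np.int32(121))
(307, -291, 24, 51, 35, 42, 255, np.int32(256))
tray 5332 [array([  0.2, -14.6]), array([52.9, 53.7]), np.float64(88.3)] z 0.0474
t0 9.3 pos [590.4 202.  121.2] spin -0.028 | off before [-3.755 -0.156 -0.041] | off after [-3.749 -0.264 -0.041] q7 0.06 gap 85.5 F [-0.3  0.6  0. ] clk 13.6
```

Request:
arm_command(
  claw=[0,0,0,0,0,0,0,0,0,0,0,0,0,0,0,0,0.5,1,1,1],
  offset=[
    [0,0,0],
    [-0.459,-0.006,0],
    [-0.459,-0.006,0],
    [-0.459,-0.006,0],
    [-0.459,-0.006,0],
    [-0.459,-0.006,0],
    [-0.459,-0.006,0],
    [-0.459,-0.006,0],
    [-0.459,-0.006,0],
    [-0.459,-0.006,0],
    [0,0,0],
    [0,0,0.3],
    [0,0,0.35],
    [0,0,0.3],
    [0,0,0.15],
    [0,0,0],
    [0,0,0],
    [0,0,0],
    [0,0,0],
    [0,0,0],
  ],
  spin=[-0.062,0,0,0,0,0,0,0,0,0,0,0,0,0,0,0,0,0,0,0],
  force=40,
)

```text
clock: 15.55
ee_pos: [0.6803, -0.2025, 0.0134]
tool_rot: [0.002, 0.622, 0.783, 0.001]
force: [0.4, 0.3, 4.0]
finger_gap: 0.0517
gripper_force: 43.4
```

```bash
python3 - <<'E'
from h import *
plan(*tr(0.5,-58),120,9.35)
E
```

```text
t0 13.1 pos [ 680.3 -202.5   13.4] spin 0.062 | off before [ 3.773  0.017 -1.074] | off after [ 3.767 -0.227 -1.074] q7 0.82 gap 51.7 F [0.4 0.3 4. ] clk 15.6
```

Request:
arm_command(
  claw=[1,1,1,1,1,1,1,1,1,1,1,1,1,1,1,1,1,1,1],
  offset=[
    [0,0,-0.2],
    [0,0,-0.3],
    [0,0,-0.3],
    [0,0,-0.27],
    [0.471,-0.028,0],
    [0.471,-0.028,0],
    [0.471,-0.028,0],
    [0.471,-0.028,0],
    [0.471,-0.028,0],
    [0.471,-0.028,0],
    [0.471,-0.028,0],
    [0.47,-0.028,0],
    [0,0,0],
    [0,0,0],
    [0,0,0.3],
    [0,0,0.35],
    [0,0,0.2],
    [0,0,0],
    [0,0,0],
  ],
  spin=[0,0,0,0.062,0,0,0,0,0,0,0,0,0,0,0,0,0,0,0],
)

```text
clock: 17.45
ee_pos: [0.596, 0.1633, 0.0336]
tool_rot: [0.001, 0.649, 0.761, -0.0]
force: [0.2, 0.2, -0.9]
finger_gap: 0.0516
gripper_force: 50.3
```

```bash
python3 - <<'E'
from h import *
o,R,t=tool();p=wrist();plan(*tr(0.5,-58),22,9.35);held(p,o["ee_pos"]);lips(p)
E
```

```text
t0 9.2 pos [596.1 163.9  33.8] spin -0.003 | off before [0.016 0.005 0.118] | off after [0.016 0.005 0.118] q7 0.19 gap 51.2 F [ 0.3 -0.5 -0.8] clk 17.5
tcp in SF [ -0.1 -60.2] held ((-0.8534889221191406, -63.30506896972656), (35.67117691040039, 51.73627471923828), 89.63296508789062) 9303 z [0.059  0.061  0.0703] x [-26.1  24. ] y [-79.7 -46.1]
lip 2068 [ 34.8 -35.4] [65.1 10.7]
lip 965 [-34.7 -32. ] [58.2  9.7]
lip 476 [  33.9 -123.7] [ 8.  34.6]
lip 257 [ -32.8 -132.9] [10.3 15.9]
stop ((0.8801746368408203, 1.6087112426757812), (19.256078720092773, 54.15304183959961), 89.6575698852539)
```

Request:
arm_command(
  claw=[1,1,1,1,0.5,0,0,0,0,0,0,0,0],
  offset=[
    [0,0.01,0.06],
    [0,0,0.05],
    [0,0,0.02],
    [0,0,0],
    [0,0,0],
    [0,0,0],
    [0,0,0],
    [0,0,0],
    [0,0,-0.2],
    [0,0,-0.3],
    [0,0,-0.3],
    [0,0,-0.2],
    [0,0,0],
  ],
  spin=[0,0,0,0,0,0,0,0,0,0,0,0,0],
)

```text
clock: 18.8
ee_pos: [0.599, 0.167, 0.1233]
tool_rot: [0.002, 0.647, 0.762, 0.003]
force: [0.3, 0.9, 0.5]
finger_gap: 0.0855
gripper_force: 0.0
```

```bash
python3 - <<'E'
from h import *
p=get_image("top");tray(p)
for b in blanks(p):
    if b[6]<200 and b[1]<-100:print(b)
plan(475,-237,11,-33)
E
```

```text
tray 229 [array([ -1.6, -56. ]), array([53. , 36.7]), np.float64(0.4)] z 0.0489
tray 85 [array([0.6, 5.6]), array([52.8, 17.6]), np.float64(0.6)] z 0.0412
(619, -304, 6, 53, 35, 42, 128, np.int32(235))
(476, -237, -33, 53, 34, 43, 134, np.int32(235))
(458, -347, -8, 53, 35, 42, 85, np.int32(245))
t0 9.4 pos [597.4 166.8 121.3] spin 0.706 | off before [-3.787 -1.868  1.094] | off after [-4.057  1.171  1.094] q7 0.13 gap 84.9 F [-0.4  0.3  0.4] clk 18.9
```

Request:
arm_command(
  claw=[0,0,0,0,0,0,0,0,0,0,0,0,0,0,0,0,0.5,1,1,1],
  offset=[
    [-0.421,-0.207,0],
    [-0.421,-0.207,0],
    [-0.421,-0.207,0],
    [-0.421,-0.207,0],
    [-0.421,-0.207,0],
    [-0.421,-0.207,0],
    [-0.421,-0.207,0],
    [-0.421,-0.207,0],
    [-0.419,-0.207,0],
    [0,0,0],
    [0,0,0.2],
    [0,0,0.2],
    [0,0,0.2],
    [0,0,0.1],
    [0,0,0.25],
    [0,0,0.14],
    [0,0,0],
    [0,0,0],
    [0,0,0],
    [0,0,0],
  ],
  spin=[0,0,0,0,0,0,0,0,0,0.141,0.141,0.141,0.141,0.141,0,0,0,0,0,0],
)

```text
clock: 20.85
ee_pos: [0.4746, -0.2379, 0.0119]
tool_rot: [0.001, 0.879, 0.477, 0.001]
force: [0.8, 0.8, -1.4]
finger_gap: 0.0517
gripper_force: 42.6
```

```bash
python3 - <<'E'
from h import *
plan(*tr(0.5,-94),120,9.35)
p=get_image("top");tray(p)
E
```

```text
t0 -33.0 pos [ 474.6 -237.9   11.9] spin -0.705 | off before [ 3.782 -0.93  -1.08 ] | off after [ 3.423  1.858 -1.08 ] q7 0.37 gap 51.7 F [ 0.8  0.8 -1.4] clk 20.9
tray 595 [array([ -0.8, -29.8]), array([89.7, 53.7]), np.float64(89.4)] z 0.0483
```

Request:
arm_command(
  claw=[1,1,1,1,1,1,1,1,1,1,1,1,1,1,1,1,1,1,1,1],
  offset=[
    [0,0,-0.2],
    [0,0,-0.3],
    [0,0,-0.3],
    [0,0,-0.28],
    [0,0,0],
    [0.377,0.206,0],
    [0.377,0.206,0],
    [0.377,0.206,0],
    [0.377,0.206,0],
    [0.377,0.206,0],
    [0.377,0.206,0],
    [0.377,0.206,0],
    [0.377,0.207,0],
    [0.377,0.207,0],
    [0,0,0],
    [0,0,0],
    [0,0,0.3],
    [0,0,0.35],
    [0,0,0.2],
    [0,0,0],
  ],
  spin=[-0.141,-0.141,-0.141,-0.141,-0.141,0,0,0,0,0,0,0,0,0,0,0,0,0,0,0],
)

```text
clock: 22.9
ee_pos: [0.6006, 0.1247, 0.0324]
tool_rot: [-0.0, 0.648, 0.761, -0.002]
force: [0.1, -0.4, 0.3]
finger_gap: 0.0514
gripper_force: 42.3
```

```bash
python3 - <<'E'
from h import *
o,R,t=tool();p=wrist("w4");plan(*tr(0.5,-96),22,9.35);held(p,o["ee_pos"]);lips(p)
C=cloud(p);Z=C[...,2];X=(C[...,:2]*1000-SF)@np.stack([ex,ey],1)
E
```

```text
t0 9.2 pos [601.2 124.8  33.5] spin -0.003 | off before [0.03  0.018 0.115] | off after [0.03  0.019 0.115] q7 0.26 gap 51.3 F [0.4 0.3 0.2] clk 22.9
tcp in SF [ -1.9 -99. ] held ((-5.707792282104492, -100.28363037109375), (58.464298248291016, 35.54937744140625), 0.28658318519592285) 9573 z [0.0597 0.0614 0.0704] x [-33.1  22.2] y [-116.6  -83.4]
lip 172 [13.  -2.9] [ 0.4 27.5]
lip 3796 [ 34.9 -54.4] [ 10.2 103.2]
lip 1502 [-28.8 -51.4] [18.3 96. ]
lip 373 [  32.9 -161.5] [ 5.8 35.3]
lip 292 [ -32.7 -170.1] [10.2 17.5]
stop ((0.9576625823974609, -0.27421092987060547), (19.23027229309082, 54.269344329833984), 89.79222106933594)
```

View pics/w4.png

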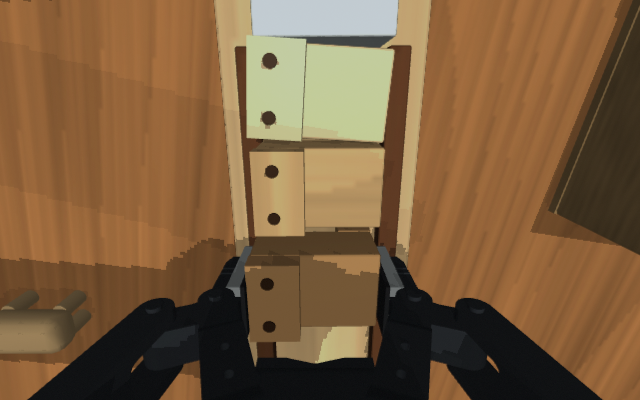

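The wrist view shows blanks 1 and 2 standing in the channel at rows 40-235, with the first slightly turned. The held one follows at rows 250-340 with a small gap. I'll lower and release it.

Request:
arm_command(
  claw=[1,1,1,1,0.5,0,0,0,0,0,0,0,0],
  offset=[
    [0.015,0.025,0.03],
    [0,0,0.06],
    [0,0,0.04],
    [0,0,0],
    [0,0,0],
    [0,0,0],
    [0,0,0],
    [0,0,0],
    [0,0,-0.2],
    [0,0,-0.3],
    [0,0,-0.3],
    [0,0,-0.2],
    [0,0,0],
  ],
  spin=[0,0,0,0,0,0,0,0,0,0,0,0,0],
)

```text
clock: 24.25
ee_pos: [0.6072, 0.1296, 0.1248]
tool_rot: [0.002, 0.647, 0.762, 0.003]
force: [0.8, 0.0, -0.6]
finger_gap: 0.0853
gripper_force: 0.0
```

```bash
python3 - <<'E'
from h import *
p=get_image("top");tray(p)
for b in blanks(p):
    if b[6]<200 and b[1]<-100:print(b)
plan(619,-304,11,6)
E
```

```text
tray 179 [array([  0.9, -95.7]), array([53.3, 28.3]), np.float64(0.6)] z 0.0486
tray 387 [array([ -0. , -17.3]), array([56.7, 64. ]), np.float64(0.7)] z 0.0473
(619, -304, 4, 53, 34, 42, 126, np.int32(233))
(458, -346, -7, 53, 35, 42, 84, np.int32(244))
t0 9.3 pos [605.6 129.5 122.8] spin 0.056 | off before [-4.3   -0.576  1.112] | off after [-4.327 -0.325  1.112] q7 0.19 gap 85.5 F [ 0.5 -0.4 -0.4] clk 24.3
```

Request:
arm_command(
  claw=[0,0,0,0,0,0,0,0,0,0,0,0,0,0,0,0,0.5,1,1,1],
  offset=[
    [-0.43,-0.058,0],
    [-0.43,-0.058,0],
    [-0.43,-0.058,0],
    [-0.43,-0.058,0],
    [-0.43,-0.058,0],
    [-0.43,-0.058,0],
    [-0.43,-0.058,0],
    [-0.43,-0.058,0],
    [-0.43,-0.058,0],
    [-0.43,-0.058,0],
    [0,0,0],
    [0,0,0.25],
    [0,0,0.35],
    [0,0,0.35],
    [0,0,0.16],
    [0,0,0],
    [0,0,0],
    [0,0,0],
    [0,0,0],
    [0,0,0],
  ],
  spin=[0,0,0,0,0,0,0,0,0,0,0.07,0,0,0,0,0,0,0,0,0],
)

```text
clock: 26.3
ee_pos: [0.6186, -0.3055, 0.0125]
tool_rot: [0.002, 0.675, 0.738, 0.001]
force: [-0.4, -1.1, 4.4]
finger_gap: 0.0516
gripper_force: 43.4
```

```bash
python3 - <<'E'
from h import *
plan(*tr(0.5,-135),120,9.35)
p=get_image("top");tray(p)
E
```

```text
t0 5.1 pos [ 618.6 -305.5   12.5] spin -0.07 | off before [ 3.941  0.261 -1.083] | off after [ 3.911  0.55  -1.083] q7 0.89 gap 51.6 F [-0.4 -1.1  4.4] clk 26.3
tray 841 [array([ -0.7, -47.7]), array([ 55.8, 125.6]), np.float64(0.2)] z 0.0485
```

Request:
arm_command(
  claw=[1,1,1,1,1,1,1,1,1,1,1,1,1,1,1,1,1,1,1,1],
  offset=[
    [0,0,-0.2],
    [0,0,-0.3],
    [0,0,-0.3],
    [0,0,-0.28],
    [0.435,0.061,0],
    [0.435,0.061,0],
    [0.435,0.061,0],
    [0.435,0.061,0],
    [0.435,0.061,0],
    [0.434,0.061,0],
    [0.434,0.062,0],
    [0.434,0.062,0],
    [0.434,0.062,0],
    [0,0,0],
    [0,0,0],
    [0,0,0.3],
    [0,0,0.35],
    [0,0,0.2],
    [0,0,0],
    [0,0,0],
  ],
  spin=[-0.07,0,0,0,0,0,0,0,0,0,0,0,0,0,0,0,0,0,0,0],
)

```text
clock: 28.35
ee_pos: [0.6076, 0.0877, 0.0329]
tool_rot: [0.0, 0.648, 0.761, -0.001]
force: [0.2, -0.6, -0.2]
finger_gap: 0.0511
gripper_force: 52.0
```

```bash
python3 - <<'E'
from h import *
o,R,t=tool();p=wrist();plan(*tr(0.5,-133),22,9.35);held(p,o["ee_pos"]);lips(p);tray(p)
E
```

```text
t0 9.2 pos [607.8  88.2  33.2] spin -0.003 | off before [0.032 0.013 0.112] | off after [0.032 0.013 0.112] q7 0.32 gap 51.6 F [ 0.2  0.4 -1. ] clk 28.4
tcp in SF [  -1.  -136.7] held ((-5.000988006591797, -139.4504852294922), (58.22419738769531, 35.68205261230469), 0.4929945468902588) 9860 z [0.0589 0.0613 0.0708] x [-32.5  23.1] y [-156.  -122.3]
lip 2132 [-33.3 -80. ] [  9.4 114.6]
lip 4586 [ 34.9 -83.3] [120.8  10.4]
lip 411 [  33.5 -200.2] [35.2  6.9]
lip 229 [ -32.7 -207.9] [10.1 13.3]
tray 5769 [array([ -1.4, -35. ]), array([12. , 52.5]), np.float64(87.9)] z 0.0478
tray 34696 [array([  -1.7, -100.1]), array([113.2,  78.9]), np.float64(89.5)] z 0.0534
```

Request:
arm_command(
  claw=[1,1,1,1,0.5,0,0,0,0,0,0,0,0],
  offset=[
    [0.015,0.018,0.03],
    [0,0,0.06],
    [0,0,0.04],
    [0,0,0],
    [0,0,0],
    [0,0,0],
    [0,0,0],
    [0,0,0],
    [0,0,-0.2],
    [0,0,-0.3],
    [0,0,-0.3],
    [0,0,-0.2],
    [0,0,0],
  ],
  spin=[0,0,0,0,0,0,0,0,0,0,0,0,0],
)

```text
clock: 29.7
ee_pos: [0.6122, 0.0924, 0.1237]
tool_rot: [0.002, 0.647, 0.762, 0.003]
force: [-0.4, -0.1, -0.4]
finger_gap: 0.0855
gripper_force: 0.0
```

```bash
python3 - <<'E'
from h import *
p=get_image("top");tray(p)
for b in blanks(p):
    if b[6]<200 and b[1]<-100:print(b)
plan(458,-346,11,-7)
E
```

```text
tray 151 [array([   0.3, -137. ]), array([53.3, 23.7]), np.float64(1.2)] z 0.0492
tray 427 [array([ -0.5, -53. ]), array([54.7, 80. ]), np.float64(0.3)] z 0.0496
(458, -346, -7, 52, 35, 42, 84, np.int32(243))
t0 9.3 pos [610.6  92.4 121.6] spin 0.272 | off before [-4.079 -2.221  1.095] | off after [-4.539 -0.984  1.095] q7 0.26 gap 85.3 F [ 0.1  0.9 -0.1] clk 29.8
```

Request:
arm_command(
  claw=[0,0,0,0,0,0,0,0,0,0,0,0,0,0,0,0,0.5,1,1,1],
  offset=[
    [-0.408,-0.222,0],
    [-0.408,-0.222,0],
    [-0.408,-0.222,0],
    [-0.408,-0.222,0],
    [-0.408,-0.222,0],
    [-0.408,-0.222,0],
    [-0.408,-0.222,0],
    [-0.408,-0.222,0],
    [-0.408,-0.222,0],
    [-0.408,-0.222,0],
    [0,0,0],
    [0,0,0.25],
    [0,0,0.35],
    [0,0,0.35],
    [0,0,0.14],
    [0,0,0],
    [0,0,0],
    [0,0,0],
    [0,0,0],
    [0,0,0],
  ],
  spin=[0,0,0,0,0,0,0,0,0,0,0.136,0.136,0,0,0,0,0,0,0,0],
)

```text
clock: 31.75
ee_pos: [0.4579, -0.3476, 0.0129]
tool_rot: [0.002, 0.749, 0.663, 0.001]
force: [-0.5, -0.1, 5.5]
finger_gap: 0.0513
gripper_force: 42.8
```

```bash
python3 - <<'E'
from h import *
plan(*tr(0.5,-172),120,9.35)
p=get_image("top");tray(p)
E
```

```text
t0 -7.0 pos [ 457.9 -347.6   12.9] spin -0.272 | off before [ 4.165  1.075 -1.073] | off after [ 3.695  2.202 -1.073] q7 0.94 gap 51.3 F [-0.5 -0.1  5.5] clk 31.8
tray 1088 [array([ -0.3, -67.3]), array([ 55.6, 163.5]), np.float64(0.1)] z 0.0488
```

Request:
arm_command(
  claw=[1,1,1,1,1,1,1,1,1,1,1,1,1,1,1,1,1,1,1,1],
  offset=[
    [0,0,-0.2],
    [0,0,-0.3],
    [0,0,-0.3],
    [0,0,-0.28],
    [0.37,0.22,0],
    [0.37,0.22,0],
    [0.37,0.22,0],
    [0.37,0.22,0],
    [0.37,0.22,0],
    [0.369,0.22,0],
    [0.369,0.221,0],
    [0.369,0.221,0],
    [0.369,0.221,0],
    [0.369,0.22,0],
    [0,0,0],
    [0,0,0],
    [0,0,0.3],
    [0,0,0.35],
    [0,0,0.2],
    [0,0,0],
  ],
  spin=[-0.136,-0.136,0,0,0,0,0,0,0,0,0,0,0,0,0,0,0,0,0,0],
)

```text
clock: 33.8
ee_pos: [0.6125, 0.0513, 0.0326]
tool_rot: [-0.0, 0.648, 0.761, -0.001]
force: [0.3, -0.5, -0.5]
finger_gap: 0.0512
gripper_force: 47.4
```

```bash
python3 - <<'E'
from h import *
o,R,t=tool();p=wrist();plan(*tr(0.5,-172),22,9.35);held(p,o["ee_pos"]);lips(p);tray(p)
E
```

```text
t0 9.1 pos [612.8  51.2  33.4] spin -0.003 | off before [0.015 0.023 0.114] | off after [0.015 0.023 0.114] q7 0.39 gap 51.1 F [ 0.6 -0.1 -1.4] clk 33.9
tcp in SF [  -2.1 -173.4] held ((-6.135625839233398, -175.98529052734375), (35.686790466308594, 58.34238815307617), 89.88355255126953) 10386 z [0.0579 0.0605 0.0698] x [-33.4  22.1] y [-192.4 -158.7]
lip 2598 [ -23.8 -116.7] [ 28.3 114.5]
lip 4296 [  35.  -120.1] [ 10.5 120.8]
tray 19791 [array([  0. , -89.7]), array([54.3, 46.8]), np.float64(0.3)] z 0.0482
tray 20688 [array([  -3.1, -155.6]), array([79.2, 75.7]), np.float64(0.0)] z 0.0551
```

Request:
arm_command(
  claw=[1,1,1,1,0.5,0,0,0,0,0,0,0,0],
  offset=[
    [0.005,0.027,0.03],
    [0,0,0.06],
    [0,0,0.04],
    [0,0,0],
    [0,0,0],
    [0,0,0],
    [0,0,0],
    [0,0,0],
    [0,0,-0.2],
    [0,0,-0.3],
    [0,0,-0.2],
    [0,0,0],
    [0,0,0],
  ],
  spin=[0,0,0,0,0,0,0,0,0,0,0,0,0],
)

```text
clock: 35.15
ee_pos: [0.6165, 0.0551, 0.0912]
tool_rot: [0.0, 0.647, 0.762, 0.0]
force: [-0.2, -0.7, -0.6]
finger_gap: 0.0852
gripper_force: 0.0
```

```bash
python3 - <<'E'
from h import *
p=wrist("w5");tray(p)
plan(*tr(0.5,-215),100,9.35)
E
```

```text
tray 12789 [array([ -0.1, -81.3]), array([53.8, 64.8]), np.float64(0.7)] z 0.0482
tray 10370 [array([ 1.000e-01, -1.541e+02]), array([52.9, 72.3]), np.float64(0.2)] z 0.0481
t0 9.4 pos [615.7  55.2  90.2] spin 0.0 | off before [-0.449 -0.012 -0.098] | off after [-0.449 -0.012 -0.098] q7 0.34 gap 85.5 F [ 0.1 -0.8 -0.8] clk 35.2
```

View pics/w5.png

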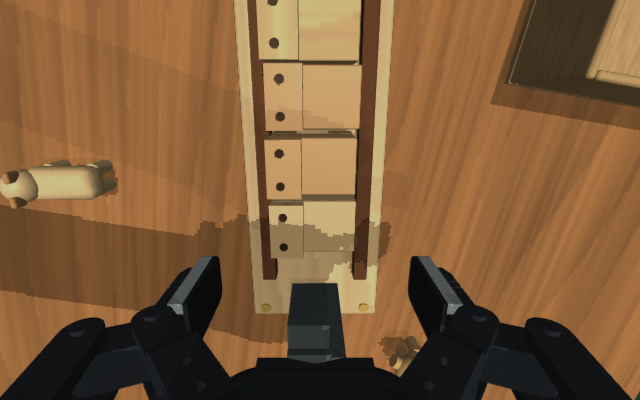

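Request:
arm_command(
  claw=[1,1,1,1,1,1,1,1,1,1],
  offset=[
    [0,0,0],
    [0,0,0],
    [-0.2,-0.012,0],
    [-0.2,0,0],
    [0,0,0],
    [0,0,0],
    [0,0,0.25],
    [0,0,0.25],
    [0,0,0.2],
    [0,0,0],
  ],
  spin=[0,0,0,0,0,0,0,0,0,0],
)

```text
clock: 36.2
ee_pos: [0.6183, 0.0179, 0.0174]
tool_rot: [-0.003, 0.646, 0.763, -0.002]
force: [-0.6, 0.3, 0.2]
finger_gap: 0.0001
gripper_force: 0.0
```

```bash
python3 - <<'E'
from h import *
plan(*tr(0.5,-187-11),20,9.35)
p=get_image("top");tray(p)
E
```

```text
t0 9.5 pos [618.3  17.9  17.4] spin 0.002 | off before [ 0.092  0.023 -0.026] | off after [ 0.092  0.023 -0.026] q7 0.46 gap 0.1 F [-0.6  0.3  0.2] clk 36.2
tray 195 [array([  -7.8, -153.4]), array([38.1, 66.1]), np.float64(2.1)] z 0.0533
```

Request:
arm_command(
  claw=[1,1,1,1,1,1,1,1],
  offset=[
    [0.03,0.01,0],
    [0.03,0,0],
    [0.03,0,0],
    [0.03,0,0],
    [0.03,0,0],
    [0.03,0,0],
    [0.02,0,0],
    [0,0,0],
  ],
  spin=[0,0,0,0,0,0,0,0],
)

```text
clock: 37.05
ee_pos: [0.6195, 0.0354, 0.021]
tool_rot: [0.0, 0.647, 0.762, 0.0]
force: [-0.9, -0.2, 0.9]
finger_gap: 0.0002
gripper_force: 0.2
```

```bash
python3 - <<'E'
from h import *
plan(*tr(0.5,-181),20,9.35)
E
```

```text
t0 9.4 pos [619.5  35.4  21. ] spin 0.0 | off before [ 0.092 -0.018  0.01 ] | off after [ 0.092 -0.018  0.01 ] q7 0.43 gap 0.2 F [-0.9 -0.2  0.9] clk 37.0
```

Request:
arm_command(
  claw=[1,1,1,1,1,1],
  offset=[
    [0.02,-0.01,0],
    [0.02,0,0],
    [0.02,0,0],
    [0.02,0,0],
    [0,0,0],
    [0,0,0],
  ],
  spin=[0,0,0,0,0,0],
)

```text
clock: 37.65
ee_pos: [0.6171, 0.0429, 0.021]
tool_rot: [-0.0, 0.647, 0.762, -0.0]
force: [1.1, -1.3, 1.0]
finger_gap: 0.0001
gripper_force: 0.8
```

Request:
arm_command(
  claw=[1,1,1],
  offset=[
    [0.02,0,0],
    [0.01,0,0],
    [0,0,0],
  ],
  spin=[0,0,0],
)

```text
clock: 37.95
ee_pos: [0.6173, 0.043, 0.0211]
tool_rot: [0.002, 0.648, 0.762, -0.001]
force: [1.3, -5.0, 0.3]
finger_gap: -0.0001
gripper_force: 2.7
```

```bash
python3 - <<'E'
from h import *
plan(*tr(0.5,-181),20,9.35)
p=get_image("top");tray(p)
E
```

```text
t0 9.2 pos [617.3  43.   21.1] spin -0.002 | off before [ 0.013 -0.008  0.011] | off after [ 0.013 -0.008  0.011] q7 0.41 gap -0.1 F [ 1.3 -5.   0.3] clk 38.0
tray 256 [array([ -21.9, -128.8]), array([53.1, 60.2]), np.float64(46.4)] z 0.0537
```

Request:
arm_command(
  claw=[1,1,1,1,1],
  offset=[
    [0.02,0,0],
    [0.02,0,0],
    [0.02,0,0],
    [0,0,0],
    [0,0,0],
  ],
  spin=[0,0,0,0,0],
)

```text
clock: 38.5
ee_pos: [0.6178, 0.0432, 0.0218]
tool_rot: [0.005, 0.649, 0.761, -0.002]
force: [3.3, -10.8, -0.3]
finger_gap: 0.0
gripper_force: 5.9
```

Request:
arm_command(
  claw=[1,1,1,1,1,1,1,1,1],
  offset=[
    [-0.05,0,0],
    [-0.05,0,0],
    [-0.1,0,0],
    [-0.1,0,0],
    [0,0,0],
    [0,0,-0.3],
    [0,0,-0.4],
    [0,0,-0.4],
    [0,0,0],
  ],
  spin=[0,0,0,0,0,0,0,0,0],
)

```text
clock: 39.4
ee_pos: [0.6256, 0.0222, 0.1375]
tool_rot: [0.004, 0.647, 0.762, 0.005]
force: [1.0, -0.8, 0.8]
finger_gap: -0.0001
gripper_force: 0.0
```

```bash
python3 - <<'E'
from h import *
p=wrist("w6");tray(p)
p=get_image("top");tray(p)
for r in recognise("keeper_knob",p):print(r["p"],w(p,r["at"],.108))
plan(413,233,160,-20)
plan(413,233,160,-75)
E
```

```text
tray 12565 [array([  -0.5, -122.2]), array([102.9,  53.1]), np.float64(88.9)] z 0.0482
tray 403 [array([  -1.2, -132.6]), array([74.4, 53.1]), np.float64(90.0)] z 0.0501
0.69 [0.3154318 0.2081788 0.108    ]
0.2 [ 0.70516259 -0.06739243  0.108     ]
t0 9.4 pos [620.2  23.  130.8] spin 0.49 | off before [ 2.41  -1.702 -0.289] | off after [ 1.265 -2.665 -0.289] q7 0.37 gap 0.2 F [-0.3 -0.2 -0.8] clk 39.5
t0 9.4 pos [620.2  23.  130.8] spin 1.406 | off before [ 2.41  -1.702 -0.289] | off after [-1.457 -2.565 -0.289] q7 0.37 gap 0.2 F [-0.3 -0.2 -0.8] clk 39.5
```

View pics/w6.png

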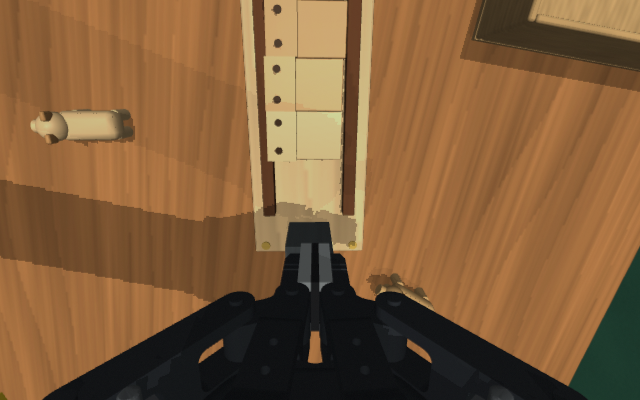

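Request:
arm_command(
  claw=[1,1,0,0,0,0,0,0,0,0,0,0,0,0],
  offset=[
    [0.301,-0.213,-0.1],
    [0.301,-0.213,-0.1],
    [0.301,-0.213,0],
    [0.301,-0.213,0],
    [0.301,-0.213,0],
    [0.301,-0.213,0],
    [0.301,-0.213,0],
    [0.301,-0.213,0],
    [0,0,0],
    [0,0,0],
    [0,0,0],
    [0,0,0],
    [0,0,0],
    [0,0,0],
  ],
  spin=[0,0,0,0,0,0,0,0,0.123,0.123,0.123,0.123,0,0],
)

```text
clock: 40.95
ee_pos: [0.4123, 0.2317, 0.1499]
tool_rot: [0.0, 0.819, 0.574, -0.001]
force: [-0.4, 0.5, -0.1]
finger_gap: 0.0855
gripper_force: 0.0
```

```bash
python3 - <<'E'
from h import *
p=get_image("top");tray(p)
cv2.imwrite("pics/top2.png",cv2.resize(p["color"][120:240,140:300,::-1],(800,600),interpolation=cv2.INTER_CUBIC))
C=cloud(p);Z=C[...,2];X=(C[...,:2]*1000-SF)@np.stack([ex,ey],1)
p=wrist();C=cloud(p);c=p['color'].astype(int);m=(c[...,0]>130)&(c[...,1]<70)&(c[...,2]<70)&(abs(C[...,0]-.412)<.03)&(abs(C[...,1]-.233)<.03)&(C[...,2]>.1);q=C[m]
print("knob",cv2.minAreaRect((q[:,:2]*1000).astype(np.float32)),len(q))
plan(412,232,77,-20)
E
```

```text
tray 1252 [array([ -0.4, -77.5]), array([184.4,  55.6]), np.float64(90.0)] z 0.0492
knob ((413.3556823730469, 235.6282958984375), (17.451492309570312, 18.356155395507812), 50.450984954833984) 658
t0 -20.1 pos [412.8 231.9 150.4] spin -0.001 | off before [-0.001 -0.008  0.734] | off after [-0.001 -0.008  0.734] q7 -0.80 gap 85.4 F [ 0.2  0.5 -0.7] clk 41.0
```

View pics/top2.png

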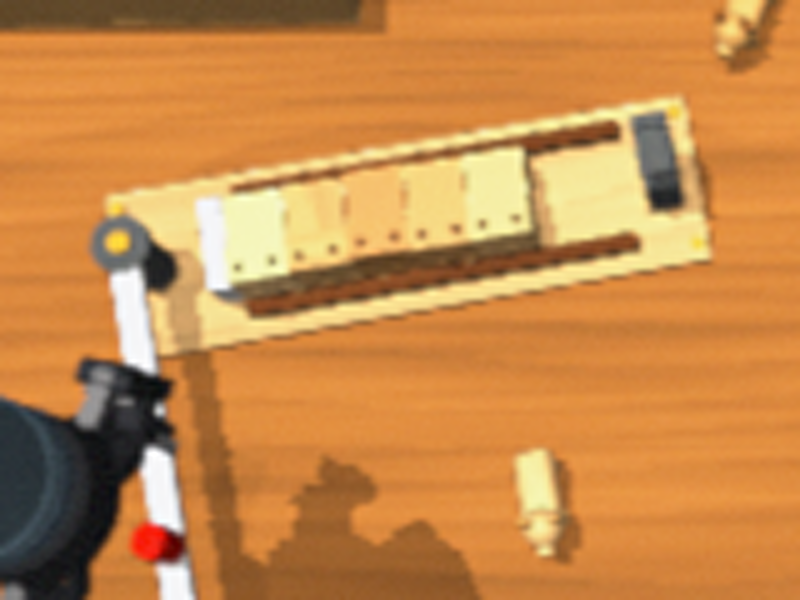

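Request:
arm_command(
  claw=[0,0,0,0,0.5,1,1,1,1],
  offset=[
    [0.02,-0.005,0.2],
    [0,0,0.3],
    [0,0,0.22],
    [0,0,0],
    [0,0,0],
    [0,0,0],
    [0,0,0],
    [0,0,0],
    [0,0,0],
  ],
  spin=[0,0,0,0,0,0,0,0,0],
)

```text
clock: 41.95
ee_pos: [0.4133, 0.2346, 0.0798]
tool_rot: [-0.001, 0.82, 0.572, -0.0]
force: [-3.7, -0.4, 5.6]
finger_gap: 0.0186
gripper_force: 38.8
```

```bash
python3 - <<'E'
from h import *
plan(412,232,77,-20)
arc(0,20)
E
```

```text
t0 -20.2 pos [413.3 234.6  79.8] spin -0.003 | off before [-0.029 -0.003  0.028] | off after [-0.029 -0.003  0.028] q7 -0.67 gap 18.6 F [-3.7 -0.4  5.6] clk 42.0
angle now 1.5110469114920053 r 169.20775526300997
[[-0.1, 0.07, -0.0], [-0.1, 0.08, -0.0], [-0.09, 0.09, -0.0], [-0.09, 0.1, -0.0], [-0.08, 0.1, -0.0], [-0.07, 0.11, -0.0], [-0.06, 0.11, -0.0], [-0.05, 0.12, -0.0], [-0.04, 0.12, -0.0], [-0.04, 0.12, -0.0], [-0.03, 0.13, -0.0], [-0.02, 0.13, -0.0], [-0.01, 0.13, -0.0], [0.0, 0.13, -0.0], [0.01, 0.13, -0.0], [0.02, 0.13, -0.0], [0.03, 0.12, -0.0], [0.04, 0.12, -0.0], [0.05, 0.12, -0.0], [0.06, 0.11, -0.0]] [-0.55244871  2.25368641 -0.00376004]
```

Request:
arm_command(
  claw=[1,1,1,1,1,1,1,1,1,1,1,1,1,1,1,1,1,1,1,1],
  offset=[
    [-0.1,0.07,0],
    [-0.1,0.08,0],
    [-0.09,0.09,0],
    [-0.09,0.1,0],
    [-0.08,0.1,0],
    [-0.07,0.11,0],
    [-0.06,0.11,0],
    [-0.05,0.12,0],
    [-0.04,0.12,0],
    [-0.04,0.12,0],
    [-0.03,0.13,0],
    [-0.02,0.13,0],
    [-0.01,0.13,0],
    [0,0.13,0],
    [0.01,0.13,0],
    [0.02,0.13,0],
    [0.03,0.12,0],
    [0.04,0.12,0],
    [0.05,0.12,0],
    [0.06,0.11,0],
  ],
  spin=[0,0,0,0,0,0,0,0,0,0,0,0,0,0,0,0,0,0,0,0],
)

```text
clock: 43.95
ee_pos: [0.606, 0.0993, 0.0787]
tool_rot: [0.001, 0.82, 0.572, -0.002]
force: [-2.0, 2.0, 1.6]
finger_gap: 0.0187
gripper_force: 40.3
```

```bash
python3 - <<'E'
from h import *
plan(412,232,77,-20)
arc(-0.06,2)
E
```

```text
t0 -20.2 pos [606.   99.3  78.7] spin -0.003 | off before [ 0.576 -2.279  0.018] | off after [ 0.583 -2.277  0.018] q7 -0.23 gap 18.7 F [-2.   2.   1.6] clk 44.0
angle now 0.0038894805821252376 r 174.92820999367396
[[0.03, 0.05, -0.0], [0.03, 0.05, -0.0]] [ 0.05779781  0.09563183 -0.00042138]
```

Request:
arm_command(
  claw=[1,1,1,1,1,1],
  offset=[
    [0,0,0],
    [0,0,0],
    [0.015,0.025,0],
    [0.015,0.025,0],
    [0,0,0],
    [0,0,0],
  ],
  spin=[0,0,0,0,0,0],
)

```text
clock: 44.55
ee_pos: [0.6068, 0.0996, 0.0785]
tool_rot: [-0.002, 0.821, 0.572, -0.006]
force: [-11.8, -7.5, 9.3]
finger_gap: 0.0189
gripper_force: 42.0
```

```bash
python3 - <<'E'
from h import *
plan(412,232,77,-20)
arc(-0.06,2)
E
```

```text
t0 -20.3 pos [606.8  99.6  78.5] spin -0.005 | off before [ 0.567 -2.286  0.036] | off after [ 0.578 -2.283  0.036] q7 -0.23 gap 18.9 F [-11.8  -7.5   9.3] clk 44.5
angle now -0.0007101449973310192 r 174.73963073627252
[[0.03, 0.04, -0.0], [0.03, 0.04, -0.0]] [ 0.053911    0.08844332 -0.00133964]
```

Request:
arm_command(
  claw=[1,0.5,0,0,0,0,0,0,0,0,0,0],
  offset=[
    [-0.01,-0.03,0],
    [0,0,0],
    [0,0,0],
    [0,0,0],
    [0,0,-0.2],
    [0,0,-0.3],
    [0,0,-0.4],
    [-0.4,0,0],
    [-0.4,0,0],
    [-0.4,0,0],
    [0,0,0],
    [0,0,0],
  ],
  spin=[0,0,0,0,0,0,0,0,0,0,0,0],
)

```text
clock: 45.75
ee_pos: [0.5684, -0.0096, 0.1695]
tool_rot: [-0.0, 0.821, 0.571, 0.001]
force: [0.3, 0.0, -0.0]
finger_gap: 0.0852
gripper_force: 0.0
```

```bash
python3 - <<'E'
from h import *
o,R,t=tool();print(o["ee_pos"],o["force"])
p=get_image("top")
cv2.imwrite("pics/top3.png",cv2.resize(p["color"][120:240,140:300,::-1],(800,600),interpolation=cv2.INTER_CUBIC))
C=cloud(p);Z=C[...,2];X=(C[...,:2]*1000-SF)@np.stack([ex,ey],1)
m=(Z>.064)&(Z<.079)&(abs(X[...,0])<40)&(X[...,1]>-225)&(X[...,1]<30)
q=X[m];print(np.polyfit(q[:,1],q[:,0],1),len(q))
m=(Z>.035)&(Z<.061)&(abs(X[...,0])<40)&(X[...,1]>-225)&(X[...,1]<30)
print(cv2.minAreaRect(X[m].astype(np.float32)))
E
```

```text
[ 0.56844098 -0.00955412  0.16953436] [ 0.29734943  0.01057072 -0.02637086]
[-0.02305135  0.2430491 ] 149
((-0.47837066650390625, -11.510320663452148), (52.70586395263672, 54.10811233520508), 88.37151336669922)
```

View pics/top3.png

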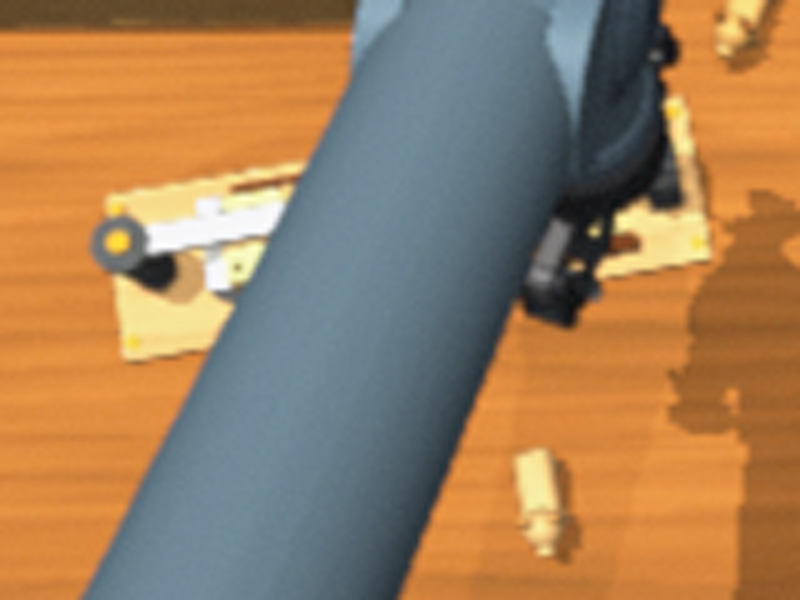

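The arm hides the row in this view, so I'll move it aside and measure again.

Request:
arm_command(
  claw=[0,0,0,0,0,0,0],
  offset=[
    [-0.4,0,0],
    [-0.4,0,0],
    [-0.4,0,0],
    [-0.4,0,0],
    [-0.4,0,0],
    [0,0,0],
    [0,0,0],
  ],
  spin=[0,0,0,0,0,0,0],
)

```text
clock: 46.5
ee_pos: [0.5002, -0.1962, 0.1691]
tool_rot: [0.0, 0.82, 0.572, 0.001]
force: [1.4, 0.1, 0.0]
finger_gap: 0.0855
gripper_force: 0.0
```

```bash
python3 - <<'E'
from h import *
p=get_image("top")
cv2.imwrite("pics/top4.png",cv2.resize(p["color"][120:240,140:300,::-1],(800,600),interpolation=cv2.INTER_CUBIC))
C=cloud(p);Z=C[...,2];X=(C[...,:2]*1000-SF)@np.stack([ex,ey],1)
m=(Z>.064)&(Z<.079)&(abs(X[...,0])<40)&(X[...,1]>-215)&(X[...,1]<30)
q=X[m];print(np.polyfit(q[:,1],q[:,0],1),len(q))
m=(Z>.035)&(Z<.061)&(abs(X[...,0])<40)&(X[...,1]>-215)&(X[...,1]<30)
print(cv2.minAreaRect(X[m].astype(np.float32)))
E
```

```text
[-0.00089954  0.10854191] 509
((-0.27108192443847656, -77.27412414550781), (55.51288604736328, 185.6839141845703), 0.20879095792770386)
```

View pics/top4.png

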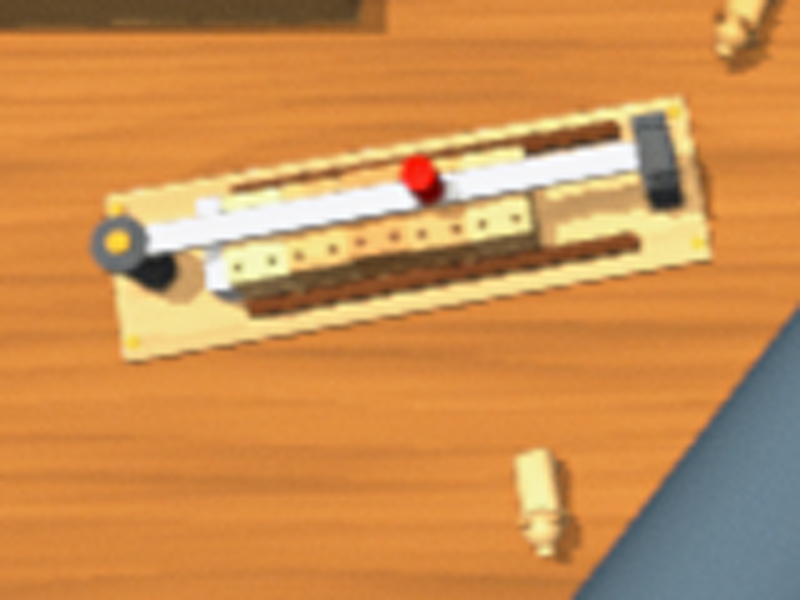

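The bar is in the catch at (655,160), within about 1 mrad of closed. The row is tight, the carvings haven't moved and the arm is clear, so I'm handing in.

```bash
python3 -c "
from station import *
print(sign_off())"
```

```text
the job is handed in; nothing more can be done
None
```

I stood all five blanks in a tight row, pushed it solid against the stop (about 11 N), swung the keeper bar home in its catch, and handed the job in at about 47 s; no verdict came back.

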